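# Stopper the oil flask and air the drying box

## Robot

A 6-joint arm with a two-finger parallel gripper is mounted at the origin on the work surface. World frame = base frame: x ahead of the robot, y to its left, z up, the work surface at z = 0. Lengths are in m, angles in degrees, forces in N, time in s.
With the tool pointing down it reaches from about 0.375 to 0.9 m from the base axis. Payload 3.1 kg.
Tool frame: the origin (TCP) lies between the finger pads; the fingertips stand 11 mm ahead of it and the grasp point (between the pads) lies 8 mm behind it; z points along the fingers, y is the direction in which the jaws open and shut (so a half turn about z gives the same grasp; the last joint's range is limited). The gripper opens to 87 mm and grips with 3 to 60 N. Pads are 19 mm wide; open, the fingers measure 117 mm over their backs; the gripper's body (75 mm by 190 mm) begins 51 mm behind the grasp point.
Start: joints at [-10.227, 30.224, 82.088, -0, 67.689, -10.227], TCP at [0.625, 0, 0.202] pointing down, gripper open.
Joint ranges: [-176.69, 176.69], [-43.24, 126.21], [12.49, 139.97], [-82, 262], [0, 151.66], [-163.58, 163.58]. Speed limits (degrees/s): [159.86, 159.86, 180, 180, 180, 180].

## Interface

Orientations are given as a 3x3 rotation matrix whose columns are the frame's x, y, z axes.
In Python, from rig import bot, vision gives the robot as it stands. The module is installed in compiled form; this text tells all that it offers.
- The arm moves only by the tool jog_arm, never from a script. Its argument "rows" is a list of rows, each an object with "dp": the shift along the tool's x, y, z in mm, a list of three; "turn": the turn, a rotation vector about the tool's x, y, z in degrees, a list of three; "grip": the opening, from 0 (shut) to 1 (fully open). A call has 1 to 10 rows; each row is the pose to reach, as a shift and turn from the pose commanded when the call began, along the tool's axes at that moment; what a row does not reach only later rows make up. A row lasts 1/10 s, in which the tool goes at most 50 mm and 8.59 degrees, less where a joint would pass 70% of its speed; a pose out of reach is approached as far as the arm can. A call with a gripper value outside its range is refused whole. The fingers move at their own pace and stop on an object; the grip force is fixed at half the most. Time passes only in rows, so rows that repeat a pose let the fingers close. It gives the time, the measured TCP pose, the force and the opening at its end, in the units of the state.
- bot.read_state(): the state, without advancing time (a new reading comes with each control period).
- vision.capture(name): name is "scene" or "side" or "wrist"; returns (picture, depth): 480x640x3 uint8, red, green, blue; 480x640 float32, m along the optical axis (not along the pixel's ray), 0 where there is no reading.
- vision.camera_info(name): a dict with "vertical_fov" (degrees; the focal length in pixels is half the picture's height over the tangent of half this angle, whatever the lens; pixels are square), "cx", "cy" (the principal point, pixels), "k1" (the pictures are not rectified: a ray, as slopes to the right and down, at radius r is drawn at 1 + k1 r^2 times it, then the intrinsics apply), "position" and "rotation" of the camera in the world. Camera axes: x right, y down, z forward; pixel columns grow to the right and rows downward; lengths in m; the calibration is good to about 2 mm. A picture is of the moment at which its call begins: read the wrist's pose just before it. camera_info takes no time and is no camera call; for the wrist camera it gives the pose at the moment of the call.
- bot.hand_in(): hands the job in, once; it reports no verdict.
The state is a dict: "time_s": time; "joint_positions": joint angles; "qvel": joint speeds; "tau": joint torques, N m; "position": TCP position; "tcp_rot": TCP orientation; "force": force on the tool from outside, world axes, zero at the start; "moment": the same for the moment, N m; "opening": opening from 0.0 (shut) to 1.0 (fully open).
Only numpy, scipy, OpenCV 4.12 (cv2) and the standard library are available. Lean on these libraries where they do the work, as an engineer would, in place of code of your own. Each camera call takes 0.05 s, during which the arm holds its last target.

## Task

The turned pieces in the drying box need airing. First put the stopper fully into the neck of the amber oil flask, so that no dust falls in, and let go of it; only then lift the box's sprung green lid until it is in line with the red-tipped marker arms, and finish while still holding it there, steady. Do not shift the marker arms or the other things on the bench.

Things in the scene. Friction and masses are not known exactly. Their poses are not given: they have to be found in the camera images.
- stopper: Blue loose stopper, 76 mm high, 30 to 65 g. Starts upright on the bench, on the robot's side of the flask. Tapered plug at the bottom (26 mm across at the foot, 34 mm at 28 mm height), then a collar 47 mm across from 28.5 to 33.5 mm height, then a plain upright grip 24 mm across from 34 to 76 mm height. Origin at the centre of its foot, z up along its axis.
- flask_mouth (a point): Centre of the round mouth of the amber glass flask, at rim level, 129 mm above the bench; z up. The neck is straight inside: bore 37 mm, outside 45 mm, 33 mm long; the flask's belly is 84 mm across. The flask is fixed on a dark board 110 x 110 x 14 mm screwed to the bench. Fully in, the stopper's collar rests on the rim, its origin 28.5 mm below the mouth.
- drying_box: Fixed open plywood box, 200 mm deep (its x), 200 mm wide (its y), 100 mm high, closed by the green sprung lid. Origin at the centre of its underside, z up; its -x side (the front, with the pull bar) looks roughly to the robot. May stand left or right of the middle; the flask is then on the other side.
- lid: Green lid 204 x 200 x 8 mm. Origin on the hinge axis, at the middle of the box's far (+x) top edge, 102 mm above the bench; the lid reaches from there along its own -x. Lid mass about 0.35 kg; a spring pulls it shut, so it must be held: about 3.5 N upward at the bar to start it, 5 to 6 N near the marker. Let go, it falls shut.
- lid_bar (a point): Middle of the round dark steel pull bar on the lid's front edge: bar 12 mm thick, parallel to the hinge (along the lid's y), 110 mm free between its two end arms, 245 mm from the hinge axis along the lid's -x and 8 mm above it along the lid's z; 110 mm above the bench when shut. 35 mm free between the bar and the lid's front edge. Axes as the lid's. The bar can turn between fingers that pinch it across (along the box's x).
- lid_hinge (a joint): Lid angle in rad: 0 shut (level), grows as the lid opens, stop at 1.4. Axis: the box's +y through the lid's origin. No friction to hold it.
- marker: Marker: two thin stiff arms with red ends, one just outside each side of the lid (16 mm beyond its side edges), 215 mm long, 8 mm thick as the lid is, on the lid's hinge axis; they slope up from the hinge towards the front. Origin on the hinge axis in the middle, reaching along its own -x. The lid is at the mark when its sides are in line with these arms. Held by friction; not to be shifted.
- marker_hinge (a joint): Angle of the marker arms in rad, measured like the lid's angle (0 level, 0.45 to 0.85 as set): the angle the lid must be held at.
- wax_tin: Bystander, leave it where it is: low round tin, 68 mm across, 45 mm high, yellow band; stands near the flask.
- sanding_block: Bystander, leave it where it is: cork block 90 x 50 x 30 mm, lying in the middle of the bench.
- turned_bowl: Bystander, leave it where it is: wooden bowl 100 mm across, 50 mm high, in the middle, beyond the sanding block.
- blank: Bystander, leave it where it is: pale wooden disc 110 mm across, 35 mm thick, out on the left.
- oil_brush: Bystander, leave it where it is: brush lying flat, out on the right.
- gouge: Bystander, leave it where it is: turning gouge about 320 mm long lying flat, dark wooden handle, steel blade, out on the right.
- spindle: Bystander, leave it where it is: upright wooden rod 36 mm across, 90 mm high, beside the flask.
- marker_tip (a point): Middle between the free red ends of the two marker arms, 215 mm from the hinge axis along the marker's -x, 4 mm above it along its z.
Things that resemble listed ones, but are neither listed nor needed, are in the scene too. Leave any pink or yellow look-alike of the part that bears flask_mouth alone.

How it is judged:
By the outcome, as a careful person would: the job done as asked, in the order asked, and still so for the second after the job is handed in, while the arm keeps its last pose, push and grip.
It also fails if it takes over 61 s, if anything falls off the work surface, if the arm or the gripper's body presses on something with over 40 N, if the wrist force passes 120 N, or if a joint passes its speed limit or range.

## Working session

There is one attempt and no reset: what is moved stays moved. The work goes in short steps, Python scripts to look and compute and a tool call to move; the robot and the scene stay as the last step left them, time stands still between calls to the robot, and variables do not carry over. Pictures are saved under pics/ and viewed, and the job is handed in when it is done.

Besides the shell and the picture viewer there is one more tool, called after "Request:" by a JSON object that holds its "method" and its "body", one argument or row to a line. jog_arm: Moves the arm, as the interface text tells. Its arguments: {"type":"object","properties":{"rows":{"type":"array"}},"required":["rows"]}

```bash
mkdir -p pics
cat > h.py <<'E'
import numpy as np, cv2
from rig import bot, vision
def grab(n,tag):
    info=vision.camera_info(n); im,d=vision.capture(n)
    np.savez(f'pics/{tag}.npz',im=im,d=d,**{k:np.array(v) for k,v in info.items()})
    cv2.imwrite(f'pics/{tag}.png',im[:,:,::-1]); return im,d,info
def load(tag): return np.load(f'pics/{tag}.npz')
def K(q):
    f=240/np.tan(np.radians(float(q['vertical_fov']))/2)
    return np.array([[f,0,float(q['cx'])],[0,f,float(q['cy'])],[0,0,1]]),np.array([float(q['k1']),0,0,0])
def ray(q,u,v):
    k,dc=K(q)
    s=cv2.undistortPoints(np.array([[[u,v]]],float),k,dc)[0,0]
    return np.array([s[0],s[1],1.])
def pt(q,u,v,depth=None):
    if depth is None: depth=float(np.median(q['d'][int(v)-1:int(v)+2,int(u)-1:int(u)+2]))
    return q['position']+q['rotation']@(ray(q,u,v)*depth)
def atz(q,u,v,z):
    r=q['rotation']@ray(q,u,v); return q['position']+r*(z-q['position'][2])/r[2]
def proj(q,P):
    k,dc=K(q); R=q['rotation'].T
    c=(np.atleast_2d(P)-q['position'])@R.T
    return cv2.projectPoints(c,np.zeros(3),np.zeros(3),k,dc)[0][:,0]
def cloud(q):
    k,dc=K(q); vv,uu=np.mgrid[0:480,0:640]
    s=cv2.undistortPoints(np.stack([uu.ravel(),vv.ravel()],1).astype(float)[:,None],k,dc)[:,0]
    c=np.c_[s,np.ones(len(s))]*q['d'].ravel()[:,None]
    return (c@q['rotation'].T+q['position']).reshape(480,640,3)
def crop(tag,u0,v0,u1,v1,s,out):
    im=cv2.imread(f'pics/{tag}.png')[v0:v1,u0:u1]
    cv2.imwrite(f'pics/{out}.png',cv2.resize(im,None,fx=s,fy=s,interpolation=cv2.INTER_CUBIC))
E
python3 - <<'E'
from h import *
for n in('scene','side','wrist'):
    i=grab(n,n+'0')[2]; print(n,i)
print(bot.read_state())
E
```

```text
scene {'vertical_fov': 53.4385885270669, 'cx': 319.4594156951685, 'cy': 232.7980322269761, 'k1': -0.0004818231257078945, 'position': array([ 1.32165494, -0.69553207,  0.97422832]), 'rotation': array([[ 0.67884861,  0.47573935, -0.55931801],
       [ 0.73424708, -0.43278836,  0.52304441],
       [ 0.00676648, -0.76574559, -0.643108  ]])}
side {'vertical_fov': 47.38430197572045, 'cx': 316.06724678986603, 'cy': 243.23366337449798, 'k1': 0.002523330109046924, 'position': array([-0.15733942,  0.92605713,  0.8145543 ]), 'rotation': array([[-7.91729744e-01, -3.11293089e-01,  5.25605009e-01],
       [-6.10871160e-01,  4.04388780e-01, -6.80665954e-01],
       [-6.62160866e-04, -8.59980422e-01, -5.10326596e-01]])}
wrist {'vertical_fov': 66.92069088479676, 'cx': 318.5500074257644, 'cy': 238.4377386716766, 'k1': -0.018804972460519247, 'position': array([0.62524087, 0.0667532 , 0.38456104]), 'rotation': array([[ 9.99993585e-01,  6.46206165e-04, -3.52298638e-03],
       [-2.50536689e-04, -9.68561661e-01, -2.48773485e-01],
       [-3.57298850e-03,  2.48772771e-01, -9.68555286e-01]])}
{'time_s': 0.15, 'joint_positions': array([-1.02249397e+01,  3.02668956e+01,  8.21384664e+01, -1.03899278e-03,
        6.76877892e+01, -1.02266971e+01]), 'qvel': array([-0.02583932, -0.29492964, -0.27764567, -0.01622498,  0.03579139,
       -0.11843441]), 'tau': array([ 9.14956272e-04, -4.40429199e+01, -1.76841742e+01,  6.33679633e-02,
        5.52540855e-02, -1.06930895e-04]), 'position': array([6.24422914e-01, 1.53701845e-04, 2.00800546e-01]), 'tcp_rot': array([[-3.73523086e-05,  9.99998715e-01, -1.60295365e-03],
       [ 9.99999962e-01,  3.77885040e-05,  2.72090389e-04],
       [ 2.72150613e-04, -1.60294342e-03, -9.99998678e-01]]), 'force': array([ 0.50124198, -0.66358445, -0.64766876]), 'moment': array([0.00889418, 0.04329035, 0.0307748 ]), 'opening': 0.9975503880896759}
```

View pics/scene0.png

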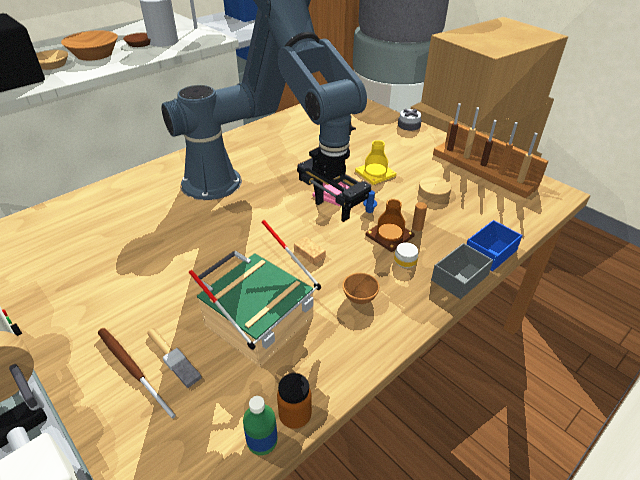

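View pics/side0.png

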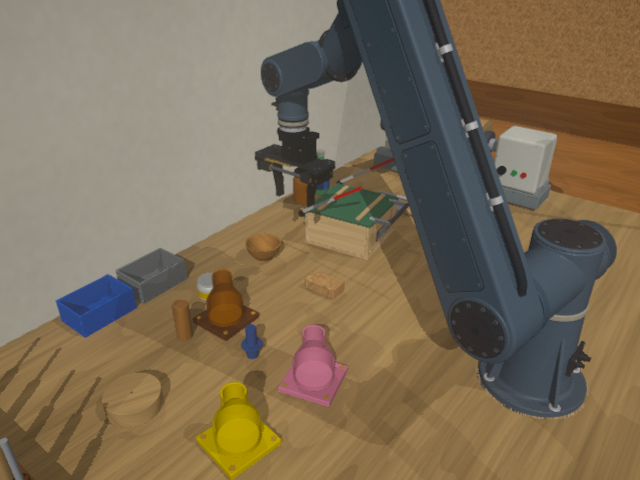

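View pics/wrist0.png

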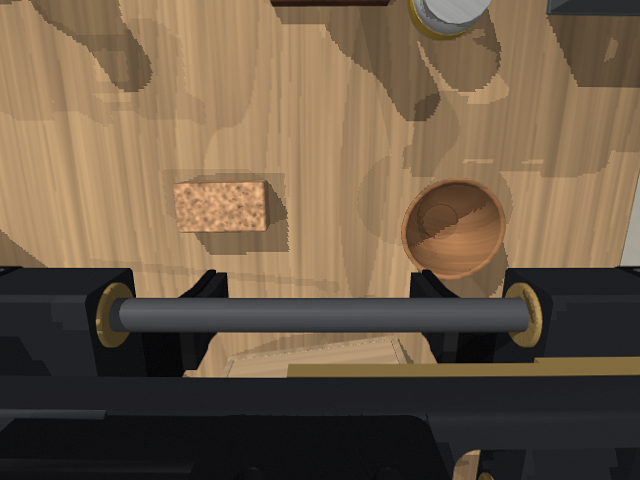

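The amber flask is at side (224,300) and scene (392,222). The pink one at side (314,362) and the yellow one at side (236,430) are look-alikes. The blue stopper is at side (252,342), and the box is on the right (-y). I'll confirm in enlarged crops.

Run:
```python
from h import *
crop('side0',160,240,360,400,4,'c1'); crop('scene0',330,140,470,280,4,'c2'); crop('scene0',170,200,340,350,4,'c3');crop('side0',280,140,430,270,5,'c4')
```

```text
(no output)
```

View pics/c1.png

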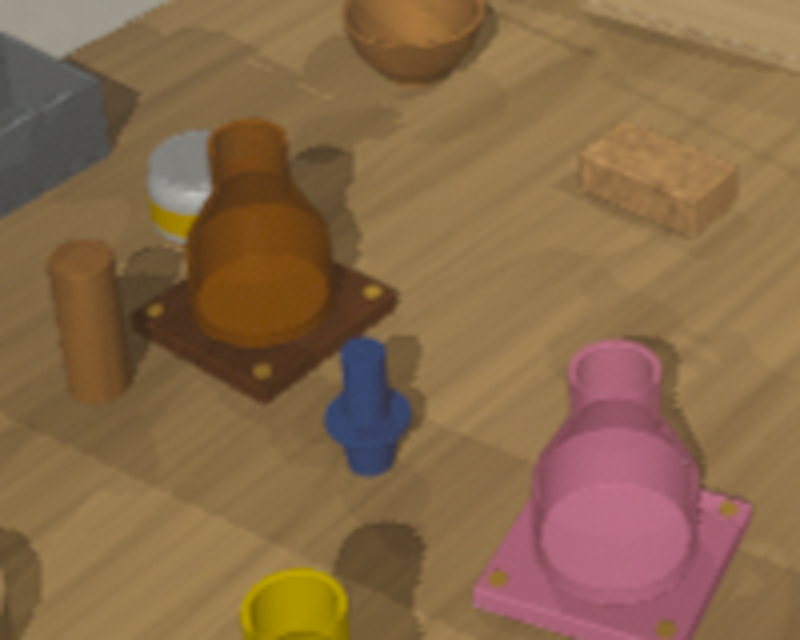

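View pics/c2.png

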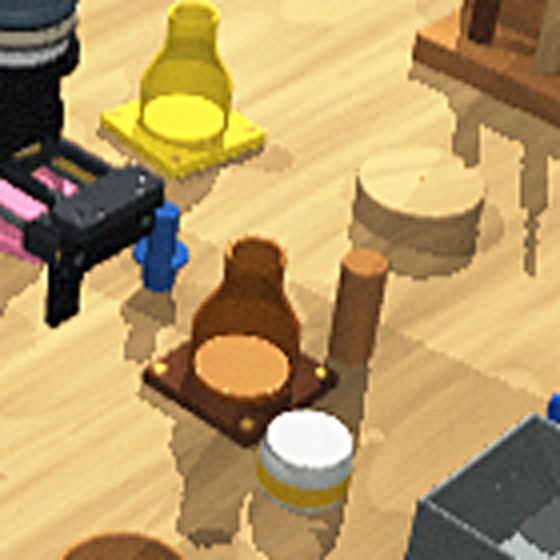

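View pics/c3.png

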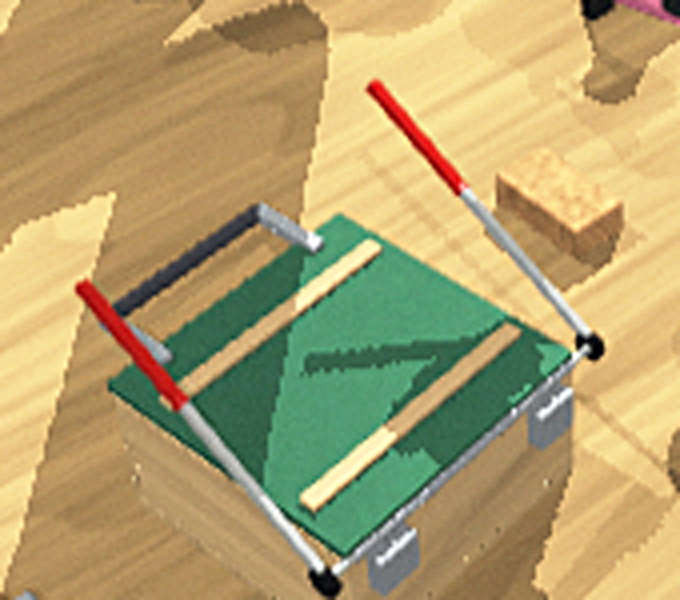

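View pics/c4.png

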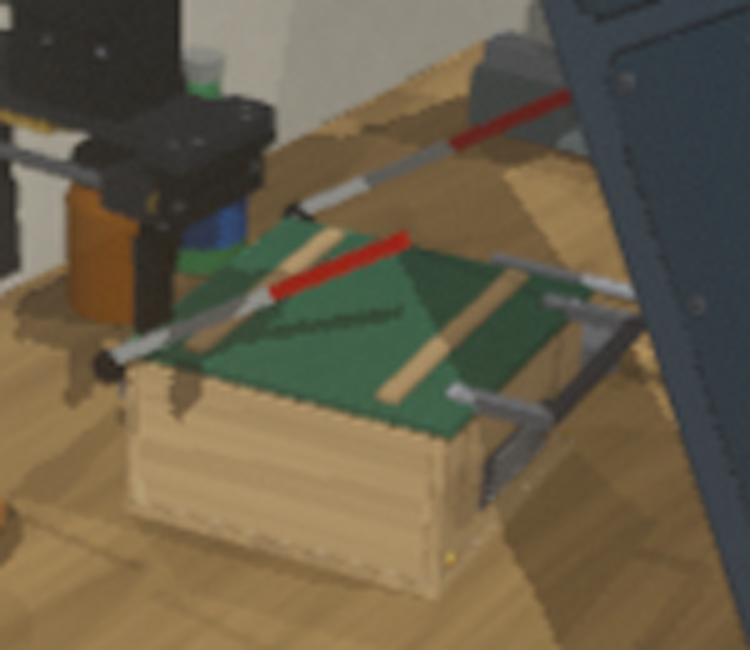

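Run:
```python
from h import *
from scipy.optimize import least_squares
np.set_printoptions(precision=4,suppress=True)
S,D=load('scene0'),load('side0')
c1=lambda u,v:(160+u/4,240+v/4); c2=lambda u,v:(330+u/4,140+v/4); c3=lambda u,v:(170+u/4,200+v/4); c4=lambda u,v:(280+u/5,140+v/5)
print('stop top',atz(D,*c1(363,350),.076),atz(S,*c2(168,209),.076))
print('stop foot',atz(D,*c1(370,460),.0),'collar',atz(D,*c1(369,417),.0325))
print('mouth',atz(D,*c1(248,134),.129),atz(S,*c2(256,248),.129))
for n,p in dict(fl=(340,215),fr=(108,383),rr=(345,553),rl=(573,352)).items(): print('lid',n,atz(S,*c3(*p),.106),pt(S,*c3(*p)))
for n,p in dict(bl=(258,212),br=(118,308)).items(): print(n,atz(S,*c3(*p),.114))
for n,p in dict(tl=(373,86),tr=(82,285)).items(): print(n,pt(S,*c3(*p)))
print('side lid: fl,rl',atz(D,*c4(445,430),.106),atz(D,*c4(130,365),.102),'tipL',pt(D,*c4(405,240)))
# triangulate left tip
def tri(obs):
    f=lambda P:np.concatenate([proj(q,P)[0]-o for q,o in obs])
    r=least_squares(f,[.6,-.2,.2]);return r.x,r.fun
print('tipL tri',tri([(S,c3(373,85)),(D,c4(406,240))]))
print('mouth tri',tri([(S,c2(256,248)),(D,c1(248,134))]))
print('stop tri',tri([(S,c2(168,209)),(D,c1(363,350))]))
```

```text
stop top [0.5002 0.2993 0.076 ] [0.5048 0.3015 0.076 ]
stop foot [0.5005 0.3002 0.    ] collar [0.4978 0.301  0.0325]
mouth [0.6348 0.2461 0.129 ] [0.6314 0.2541 0.129 ]
lid fl [ 0.5143 -0.177   0.106 ] [ 0.5162 -0.1782  0.1081]
lid fr [ 0.5408 -0.3728  0.106 ] [ 0.5423 -0.3734  0.1076]
lid rr [ 0.7409 -0.3433  0.106 ] [ 0.7425 -0.3443  0.1084]
lid rl [ 0.713  -0.1458  0.106 ] [ 0.7128 -0.1457  0.1058]
bl [ 0.4826 -0.2203  0.114 ]
br [ 0.4972 -0.3372  0.114 ]
tl [ 0.5404 -0.1591  0.2229]
tr [ 0.5729 -0.3878  0.2232]
side lid: fl,rl [ 0.5153 -0.1772  0.106 ] [ 0.7009 -0.1391  0.102 ] tipL [ 0.5333 -0.1572  0.22  ]
tipL tri (array([ 0.5343, -0.1567,  0.2194]), array([-0.6272, -0.2012, -0.6395,  0.1949]))
mouth tri (array([0.6326, 0.2494, 0.1318]), array([-0.6362,  0.049 , -0.4762, -0.046 ]))
stop tri (array([0.5019, 0.2996, 0.0754]), array([-1.0635,  0.006 , -0.6838, -0.0164]))
```

Run:
```python
from h import *
np.set_printoptions(precision=4,suppress=True)
S,D=load('scene0'),load('side0')
c1=lambda u,v:(160+u/4,240+v/4)
print('pink',atz(D,*c1(616,368),.129),'yellow',atz(D,*c1(296,598),.129))
print('spindle',atz(D,*c1(84,260),.09))
W=load('wrist0');
```

```text
pink [0.347  0.2797 0.129 ] yellow [0.3624 0.4806 0.129 ]
spindle [0.6611 0.3484 0.09  ]
```

Request:
{"method": "jog_arm", "body": {
  "rows": [
    {"dp": [300, -195, 0], "turn": [0, 0, 90], "grip": 1},
    {"dp": [300, -195, 0], "turn": [0, 0, 90], "grip": 1},
    {"dp": [300, -195, 0], "turn": [0, 0, 90], "grip": 1},
    {"dp": [300, -195, 0], "turn": [0, 0, 90], "grip": 1},
    {"dp": [300, -195, 0], "turn": [0, 0, 90], "grip": 1},
    {"dp": [300, -195, 0], "turn": [0, 0, 90], "grip": 1},
    {"dp": [300, -195, 0], "turn": [0, 0, 90], "grip": 1},
    {"dp": [300, -195, 0], "turn": [0, 0, 90], "grip": 1},
    {"dp": [300, -195, 0], "turn": [0, 0, 90], "grip": 1},
    {"dp": [300, -195, 0], "turn": [0, 0, 90], "grip": 1}
  ]
}}

```text
time_s: 1.15
position: [0.4289, 0.301, 0.2014]
tcp_rot: [[0.993, 0.115, -0.001], [0.115, -0.993, -0.0], [-0.001, 0.0, -1.0]]
force: [-0.3, -0.5, 0.2]
opening: 0.999
```

Request:
{"method": "jog_arm", "body": {
  "rows": [
    {"dp": [0, 0, 0], "turn": [0, 0, 5], "grip": 1},
    {"dp": [0, 0, 0], "turn": [0, 0, 5], "grip": 1},
    {"dp": [0, 0, 0], "turn": [0, 0, 5], "grip": 1}
  ]
}}

```text
time_s: 1.45
position: [0.4298, 0.3, 0.2014]
tcp_rot: [[0.999, 0.034, -0.0], [0.034, -0.999, -0.0], [-0.0, 0.0, -1.0]]
force: [0.8, -0.7, 0.1]
opening: 1.006
```

Run:
```python
from h import *
np.set_printoptions(precision=4,suppress=True)
print(bot.read_state()['tcp_rot'],bot.read_state()['position'],bot.read_state()['joint_positions'])
grab('wrist','w1');grab('side','s1')
print(bot.read_state()['tcp_rot'])
```

```text
[[ 0.9994  0.034  -0.0004]
 [ 0.034  -0.9994 -0.0002]
 [-0.0004  0.0001 -1.    ]] [0.4298 0.3    0.2014] [ 22.6826  22.4995  96.4798   0.0002  61.045  110.733 ]
[[ 0.9995  0.0331 -0.0003]
 [ 0.0331 -0.9995 -0.0001]
 [-0.0003  0.0001 -1.    ]]
```

View pics/w1.png

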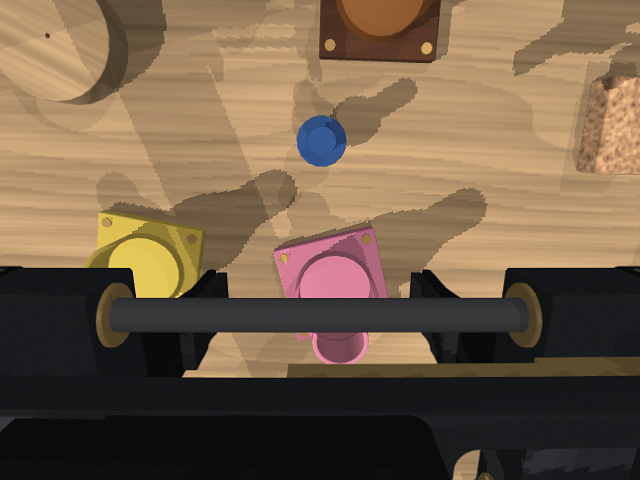

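The stopper is at wrist (321,141) seen from above, with the amber board beyond it at the top.

Run:
```python
from h import *
crop('w1',280,100,360,180,8,'c5')
```

```text
(no output)
```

View pics/c5.png

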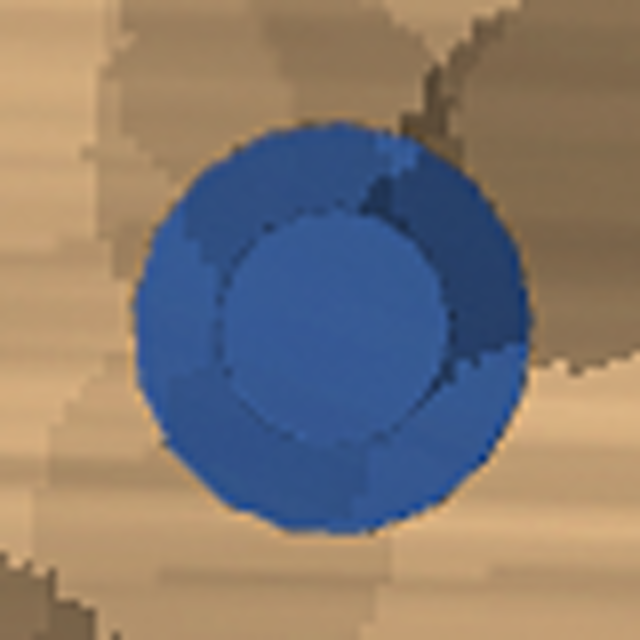

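Run:
```python
from h import *
np.set_printoptions(precision=4,suppress=True)
W=load('w1')
print('top',atz(W,280+334/8,100+326/8,.076),'collar',atz(W,280+333/8,100+328/8,.0335), pt(W,321.7,140.7))
```

```text
top [0.5012 0.2986 0.076 ] collar [0.5014 0.2984 0.0335] [0.5012 0.2987 0.0767]
```

Request:
{"method": "jog_arm", "body": {
  "rows": [
    {"dp": [40, 2, 0], "turn": [0, 0, 0], "grip": 1},
    {"dp": [71, 3.8, 0], "turn": [0, 0, 0], "grip": 1},
    {"dp": [71, 3.8, 20], "turn": [0, 0, 0], "grip": 1},
    {"dp": [71, 3.8, 60], "turn": [0, 0, 0], "grip": 1},
    {"dp": [71, 3.8, 100], "turn": [0, 0, 0], "grip": 1},
    {"dp": [71, 3.8, 130], "turn": [0, 0, 0], "grip": 1},
    {"dp": [71, 3.8, 148], "turn": [0, 0, 0], "grip": 1},
    {"dp": [71, 3.8, 148], "turn": [0, 0, 0], "grip": 1},
    {"dp": [71, 3.8, 148], "turn": [0, 0, 0], "grip": 1}
  ]
}}

```text
time_s: 2.45
position: [0.5014, 0.2985, 0.0536]
tcp_rot: [[0.999, 0.032, -0.0], [0.032, -0.999, -0.0], [-0.0, 0.0, -1.0]]
force: [0.2, 0.4, 0.4]
opening: 0.998
```

Run:
```python
from h import *
grab('wrist','w2');grab('side','s2')
crop('s2',180,220,340,400,4,'c6')
```

```text
(no output)
```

View pics/w2.png

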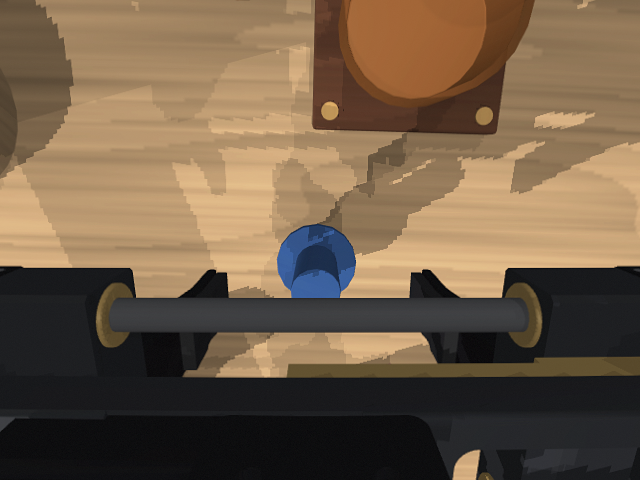

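View pics/c6.png

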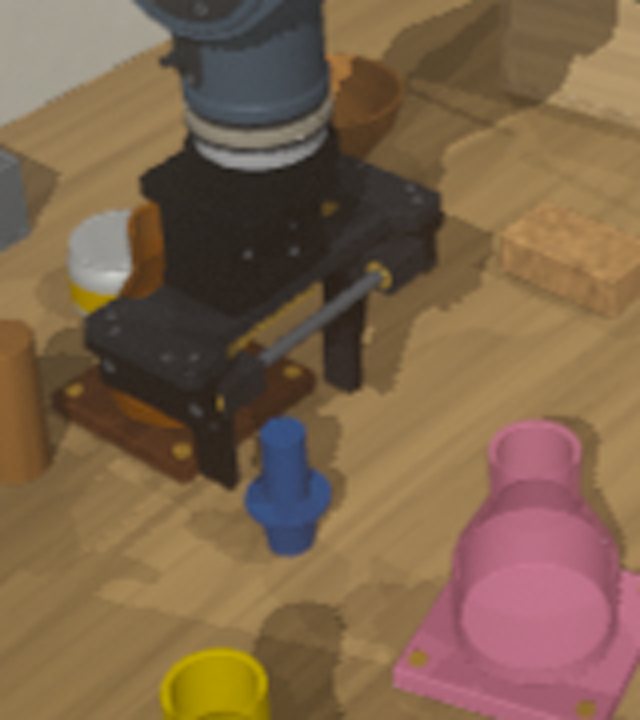

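Run:
```python
from h import *
np.set_printoptions(precision=4,suppress=True)
s=bot.read_state();D=load('s2');p=s['position'];R=s['tcp_rot']
for y in(-.0435,0,.0435):
  print(((proj(D,p+R@[0,y,.011])[0]-[180,220])*4).round())
print(((proj(D,[[.5012,.2986,.043],[.5012,.2986,.076],[.5012,.2986,0]])-[180,220])*4).round(), p)
for (u,v) in [(222,485),(345,390)]: print(pt(D,180+u/4,220+v/4-2))
C=cloud(D); print(C[220+int(440/4),180+int(218/4)])
W=load('w2');print(proj(W,p+R@[0,0,.011]),proj(W,p),proj(W,np.array([.5012,.2986,.076])))
```

```text
[228. 520.]
[284. 475.]
[337. 433.]
[[286. 477.]
 [283. 429.]
 [291. 538.]] [0.5022 0.2989 0.0549]
[0.4947 0.3493 0.0808]
[0.4972 0.2539 0.0809]
[0.4932 0.3522 0.1076]
[[315.9094 268.1105]] [[315.7819 274.9619]] [[316.0587 292.425 ]]
```

Run:
```python
from h import *
np.set_printoptions(precision=4,suppress=True)
s=bot.read_state();print(s['position'],s['joint_positions'])
grab('side','s3');grab('scene','sc3');D=load('s3');C=cloud(D)
crop('s3',180,220,340,400,4,'c7');crop('sc3',300,110,440,270,4,'c8')
for v in range(320,350,2):print(v,C[v,234],D['im'][v,234])
Q=load('side0');C=cloud(Q)
for v in range(176,204,2):print(v,C[v,279],Q['im'][v,279])
print(proj(Q,[[.6244+.0435,0,.19],[.6244-.0435,0,.19]]))
```

```text
[0.5022 0.2989 0.0549] [ 19.8116  38.6271  94.8278   0.0007  46.386  107.9568]
320 [0.4604 0.3787 0.1658] [102  81  37]
322 [0.4608 0.3788 0.1609] [80 65 36]
324 [0.4596 0.3804 0.1577] [44 36 27]
326 [0.461  0.3797 0.1517] [52 43 37]
328 [0.4904 0.3541 0.1154] [46 36 29]
330 [0.4944 0.3511 0.1062] [46 37 28]
332 [0.4958 0.3505 0.1   ] [46 38 28]
334 [0.4981 0.349  0.0926] [49 39 30]
336 [0.4975 0.35   0.0884] [47 38 28]
338 [0.4989 0.3493 0.0819] [48 37 29]
340 [0.4974 0.3512 0.0787] [87 69 47]
342 [ 0.5629  0.2942 -0.0003] [152 123  80]
344 [0.5572 0.2998 0.0007] [145 118  75]
346 [ 0.5536  0.3035 -0.0006] [144 116  75]
348 [ 0.5486  0.3085 -0.0002] [130 105  66]
176 [0.6724 0.0003 0.2709] [52 48 42]
178 [0.6679 0.0056 0.2687] [56 52 45]
180 [0.6639 0.0103 0.2661] [52 49 43]
182 [0.6676 0.0065 0.2584] [57 52 47]
184 [0.6692 0.005  0.252 ] [54 51 44]
186 [0.6668 0.008  0.2484] [56 51 45]
188 [0.6658 0.0093 0.2438] [55 51 44]
190 [0.6681 0.0071 0.2369] [56 51 46]
192 [0.6677 0.0078 0.2318] [57 52 46]
194 [0.6668 0.0091 0.2271] [58 53 45]
196 [0.6685 0.0075 0.2205] [118 114 103]
198 [ 1.3933 -0.7981 -0.311 ] [155 148 134]
200 [ 0.9558 -0.3112 -0.0008] [124 101  66]
202 [ 0.9456 -0.2996 -0.0006] [143 115  77]
[[281.5562 205.945 ]
 [308.5525 215.7486]]
```

View pics/c7.png

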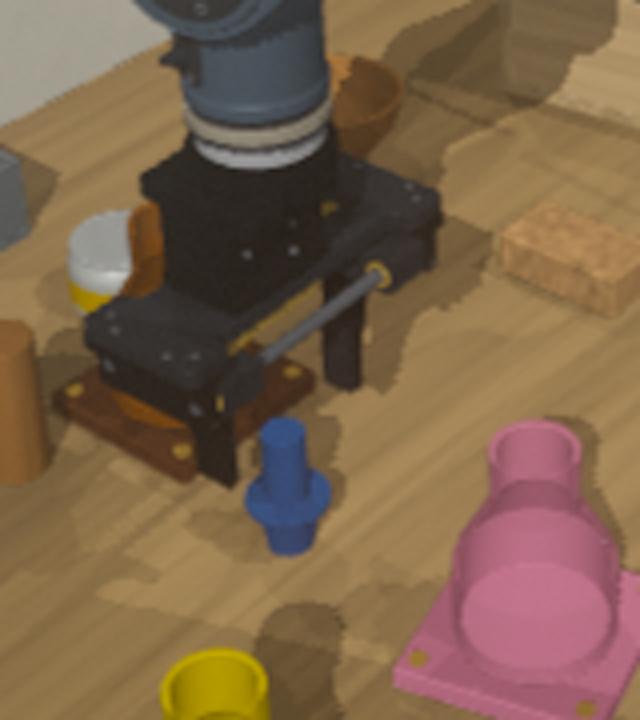

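View pics/c8.png

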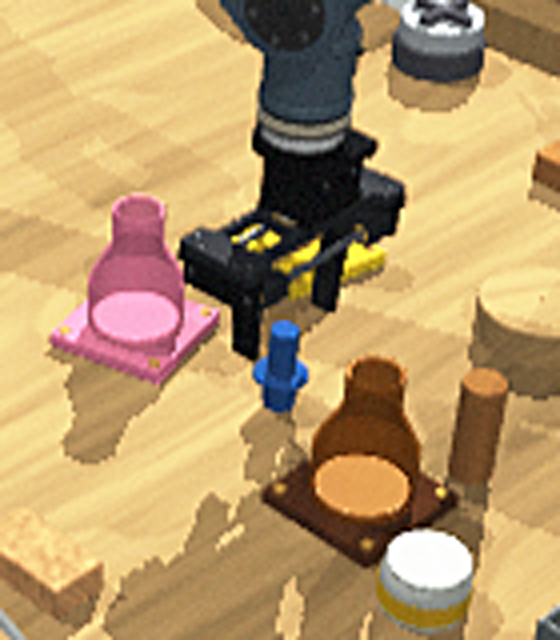

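Run:
```python
from h import *
np.set_printoptions(precision=4,suppress=True)
W=load('w2');s=bot.read_state();C=(cloud(W)-s['position'])@s['tcp_rot']
for u,v in [(215,275),(215,285),(210,292),(205,340),(195,360),(426,275),(428,290),(435,340),(440,360),(317,283),(316,312),(150,350)]: print(u,v,C[v,u]*1000, W['d'][v,u])
crop('w2',120,240,280,380,5,'c9')
```

```text
215 275 [  9.3197 -46.3043 -24.6588] 0.16725732
215 285 [  9.1741 -43.0545 -36.5218] 0.15582177
210 292 [  8.8662 -43.2517 -43.4033] 0.149243
205 340 [ -5.7919 -42.6847 -56.1352] 0.14064397
195 360 [ -5.422  -41.9478 -70.2095] 0.12693642
426 275 [ 10.6271  49.9342 -28.2904] 0.16349906
428 290 [  9.1033  46.9547 -41.9705] 0.15064955
435 340 [ -3.5138  45.2871 -60.1308] 0.13628006
440 360 [ -7.412   45.2135 -67.2677] 0.13036461
317 283 [  4.2071   0.7412 -21.6938] 0.17146376
316 312 [  31.6171    0.8247 -108.0285] 0.08100066
150 350 [ 11.0744 -46.7355 -90.5061] 0.10311624
```

View pics/c9.png

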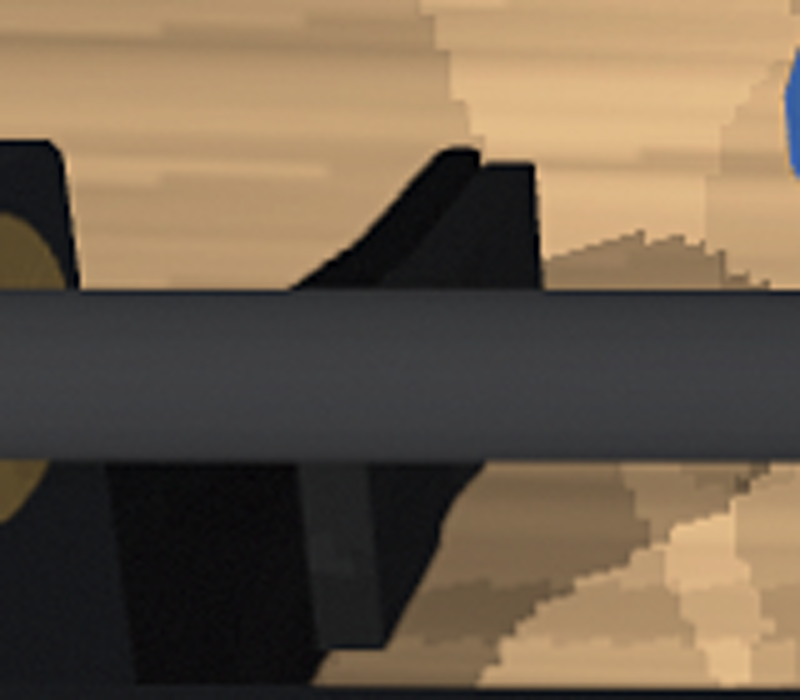

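Both cameras put the open fingertips about 22 mm behind the reported TCP, not 11 mm ahead of it. I'll raise the arm, close the fingers to the stopper's width and check whether the tips shift.

Request:
{"method": "jog_arm", "body": {
  "rows": [
    {"dp": [0, 0, -35], "turn": [0, 0, 0], "grip": 1},
    {"dp": [0, 0, -70], "turn": [0, 0, 0], "grip": 0.5},
    {"dp": [0, 0, -70], "turn": [0, 0, 0], "grip": 0.28},
    {"dp": [0, 0, -70], "turn": [0, 0, 0], "grip": 0.28},
    {"dp": [0, 0, -70], "turn": [0, 0, 0], "grip": 0.28},
    {"dp": [0, 0, -70], "turn": [0, 0, 0], "grip": 0.28},
    {"dp": [0, 0, -70], "turn": [0, 0, 0], "grip": 0.28}
  ]
}}

```text
time_s: 3.35
position: [0.5003, 0.2982, 0.1225]
tcp_rot: [[0.999, 0.032, -0.002], [0.032, -0.999, -0.001], [-0.002, 0.001, -1.0]]
force: [0.2, -0.3, -0.3]
opening: 0.538
```

Run:
```python
from h import *
np.set_printoptions(precision=4,suppress=True)
s=bot.read_state();print(s['position'],s['opening'])
grab('side','s4');grab('wrist','w4');D=load('s4')
crop('s4',180,200,340,380,4,'c10')
p=s['position'];R=s['tcp_rot']
for z in (-.022,.011):print(((proj(D,p+R@[0,0,z])[0]-[180,200])*4).round())
```

```text
[0.5003 0.2982 0.1225] 0.5377832288082777
[276. 404.]
[280. 455.]
```

View pics/c10.png

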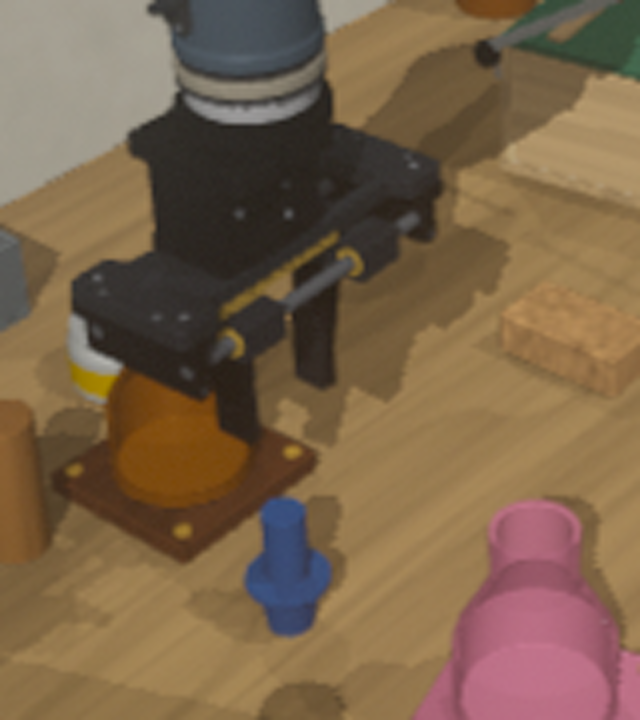

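View pics/w4.png

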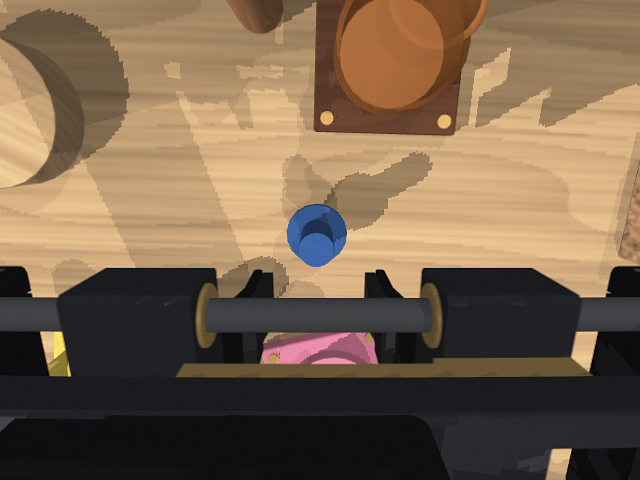

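Request:
{"method": "jog_arm", "body": {
  "rows": [
    {"dp": [0, 0, 0], "turn": [0, 0, 0], "grip": 1},
    {"dp": [0, 0, 0], "turn": [0, 0, 0], "grip": 1},
    {"dp": [0, 0, 0], "turn": [0, 0, 0], "grip": 1},
    {"dp": [0, 0, 30], "turn": [0, 0, 0], "grip": 1},
    {"dp": [0, 0, 60], "turn": [0, 0, 0], "grip": 1},
    {"dp": [0, 0, 85], "turn": [0, 0, 0], "grip": 1},
    {"dp": [0, 0, 100], "turn": [0, 0, 0], "grip": 1},
    {"dp": [0, 0, 100], "turn": [0, 0, 0], "grip": 1}
  ]
}}

```text
time_s: 4.25
position: [0.4996, 0.2979, 0.0216]
tcp_rot: [[0.999, 0.032, -0.004], [0.032, -0.999, -0.002], [-0.004, 0.001, -1.0]]
force: [-0.7, -0.0, -0.1]
opening: 0.986
```

Run:
```python
from h import *
grab('side','s5');grab('wrist','w5')
crop('s5',180,220,340,400,4,'c11')
```

```text
(no output)
```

View pics/c11.png

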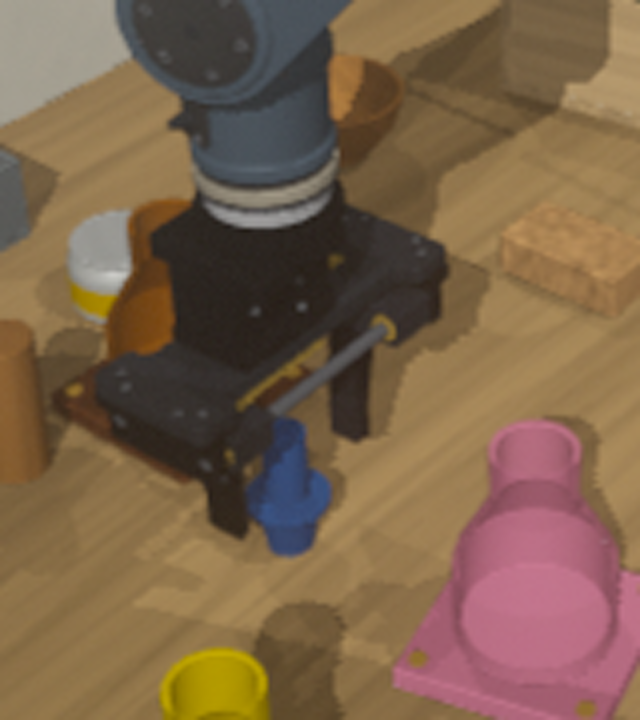

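Request:
{"method": "jog_arm", "body": {
  "rows": [
    {"dp": [1, 0, -3], "turn": [0, 0, 0], "grip": 1},
    {"dp": [1, 0, -3], "turn": [0, 0, 0], "grip": 0.3},
    {"dp": [1, 0, -3], "turn": [0, 0, 0], "grip": 0},
    {"dp": [1, 0, -3], "turn": [0, 0, 0], "grip": 0},
    {"dp": [1, 0, -3], "turn": [0, 0, 0], "grip": 0},
    {"dp": [1, 0, -3], "turn": [0, 0, 0], "grip": 0},
    {"dp": [1, 0, -3], "turn": [0, 0, 0], "grip": 0},
    {"dp": [1, 0, -3], "turn": [0, 0, 0], "grip": 0},
    {"dp": [1, 0, -3], "turn": [0, 0, 0], "grip": 0},
    {"dp": [1, 0, -3], "turn": [0, 0, 0], "grip": 0}
  ]
}}

```text
time_s: 5.35
position: [0.502, 0.2986, 0.0265]
tcp_rot: [[0.999, 0.032, -0.0], [0.032, -0.999, -0.0], [-0.0, 0.0, -1.0]]
force: [0.0, -0.4, -0.8]
opening: 0.26
```

Run:
```python
from h import *
print(bot.read_state()['position'],bot.read_state()['opening'])
grab('side','s6');grab('wrist','w6')
crop('s6',180,220,340,400,4,'c12')
```

```text
[0.50203049 0.29856556 0.02649815] 0.2597042191094094
```

View pics/c12.png

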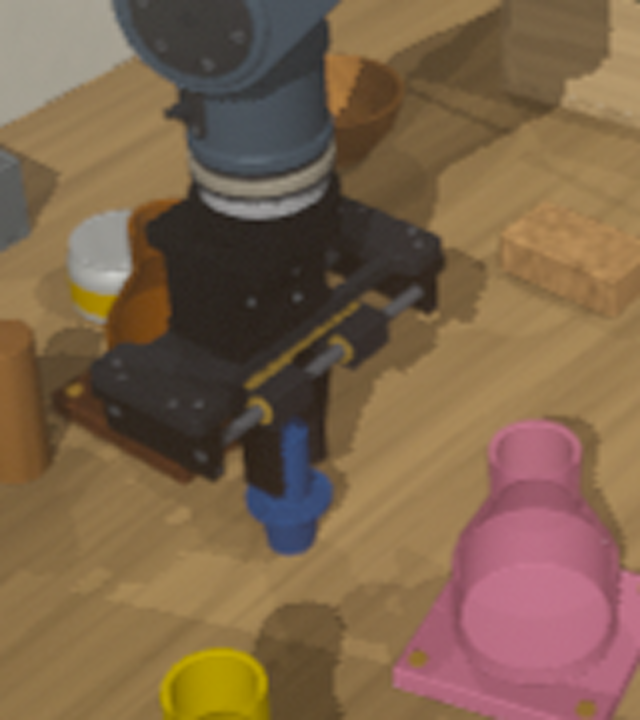

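View pics/w6.png

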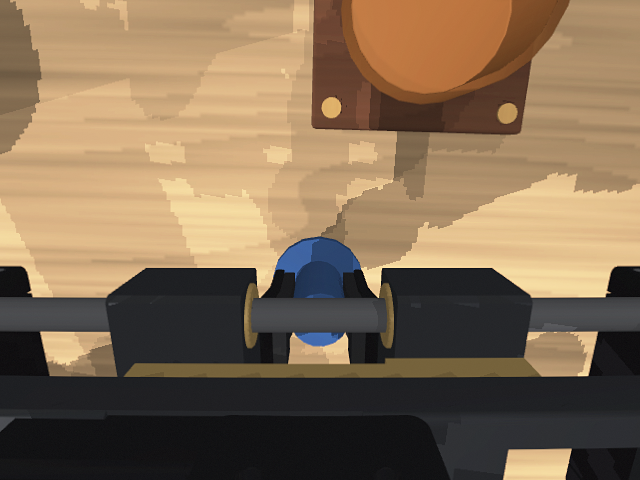

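The opening is 22.6 mm on the 24 mm grip, so the images were right about the fingertips. The held stopper's foot is about 27 mm below the reported TCP. I'll lift and look at the mouth.

Request:
{"method": "jog_arm", "body": {
  "rows": [
    {"dp": [0, 0, -15], "turn": [0, 0, 0], "grip": 0},
    {"dp": [0, 0, -45], "turn": [0, 0, 0], "grip": 0},
    {"dp": [0, 0, -85], "turn": [0, 0, 0], "grip": 0},
    {"dp": [0, 0, -125], "turn": [0, 0, 0], "grip": 0},
    {"dp": [0, 0, -150], "turn": [0, 0, 0], "grip": 0},
    {"dp": [0, 0, -163], "turn": [0, 0, 0], "grip": 0},
    {"dp": [0, 0, -163], "turn": [0, 0, 0], "grip": 0},
    {"dp": [0, 0, -163], "turn": [0, 0, 0], "grip": 0}
  ]
}}

```text
time_s: 6.25
position: [0.5011, 0.2982, 0.1883]
tcp_rot: [[0.999, 0.032, -0.002], [0.032, -0.999, -0.001], [-0.002, 0.001, -1.0]]
force: [-0.7, 0.0, -0.7]
opening: 0.261
```

Run:
```python
from h import *
print(bot.read_state()['position'],bot.read_state()['opening'],bot.read_state()['force'])
grab('wrist','w7');grab('side','s7');grab('scene','sc7')
crop('s7',180,180,340,340,4,'c13')
crop('w7',300,0,440,140,5,'c14')
```

```text
[0.50112763 0.29817096 0.18834726] 0.2611726564982099 [-0.74729419  0.02187719 -0.74479358]
```

View pics/c13.png

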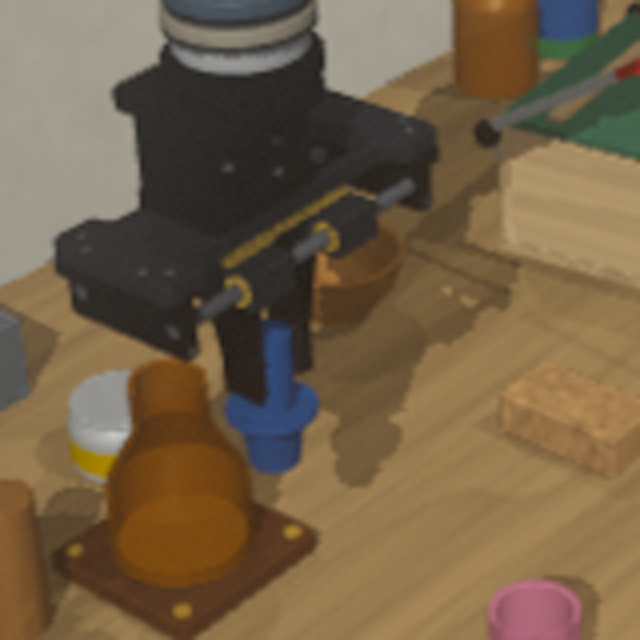

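View pics/w7.png

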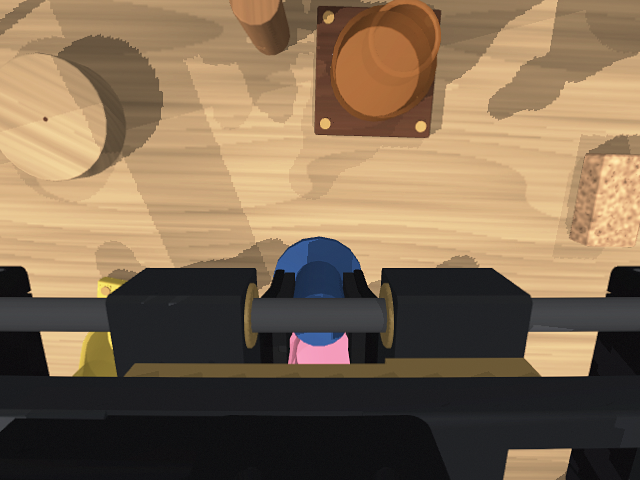

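View pics/c14.png

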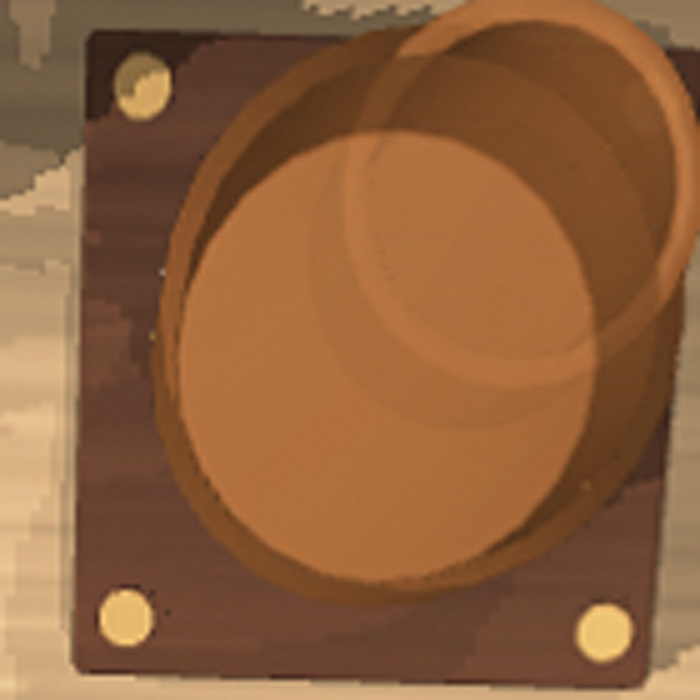

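Run:
```python
from h import *
np.set_printoptions(precision=4,suppress=True)
W=load('w7');D=load('s7')
print('mouth',atz(W,300+521/5,193/5,.129))
p=bot.read_state()['position'];print(p)
print('rim from side',atz(D,180+167/4,180+373/4,.129))
for dz in(0,.0285,.0335,.076):print(dz,(proj(D,p+[0,0,-.027+dz])[0]-180)*4)
# board corner screw based centre at z=.014
for u,v in((142,86),(126,617),(605,632)):print(atz(W,300+u/5,v/5,.014))
print([atz(W,*c,.0395) for c in ((318.5,268),)])
```

```text
mouth [0.6336 0.2491 0.129 ]
[0.5008 0.2981 0.1875]
rim from side [0.636  0.2457 0.129 ]
0 [273.4384 457.674 ]
0.0285 [269.7976 411.3191]
0.0335 [269.1487 403.0592]
0.076 [263.5078 331.2584]
[0.6788 0.2939 0.014 ]
[0.5886 0.2935 0.014 ]
[0.5889 0.2028 0.014 ]
[array([0.4534, 0.2955, 0.0395])]
```

Request:
{"method": "jog_arm", "body": {
  "rows": [
    {"dp": [25, 10, 0], "turn": [0, 0, 0], "grip": 0},
    {"dp": [60, 25, 0], "turn": [0, 0, 0], "grip": 0},
    {"dp": [95, 39, 0], "turn": [0, 0, 0], "grip": 0},
    {"dp": [120, 49, 0], "turn": [0, 0, 0], "grip": 0},
    {"dp": [131, 53.5, 0], "turn": [0, 0, 0], "grip": 0},
    {"dp": [131, 53.5, 10], "turn": [0, 0, 0], "grip": 0},
    {"dp": [131, 53.5, 20], "turn": [0, 0, 0], "grip": 0},
    {"dp": [131, 53.5, 22], "turn": [0, 0, 0], "grip": 0},
    {"dp": [131, 53.5, 22], "turn": [0, 0, 0], "grip": 0}
  ]
}}

```text
time_s: 7.3
position: [0.6326, 0.2499, 0.1663]
tcp_rot: [[0.999, 0.033, -0.003], [0.033, -0.999, -0.001], [-0.003, 0.0, -1.0]]
force: [-0.8, 0.3, -1.1]
opening: 0.26
```

Run:
```python
from h import *
print(bot.read_state()['position'],bot.read_state()['opening'],bot.read_state()['force'])
grab('side','s8');grab('scene','sc8')
crop('s8',180,220,280,340,6,'c15')
crop('sc8',340,140,450,260,6,'c16')
```

```text
[0.63256803 0.24988957 0.16632898] 0.2595099016961827 [-0.81532072  0.30941023 -1.09838452]
```

View pics/c15.png

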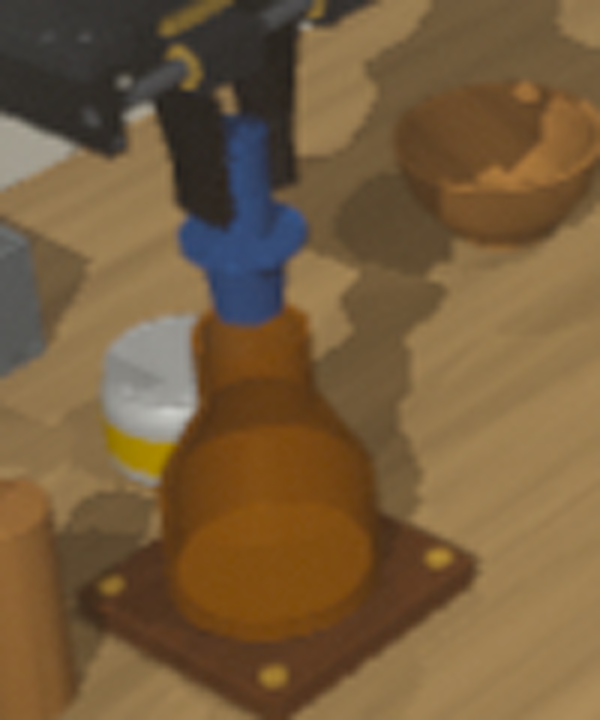

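View pics/c16.png

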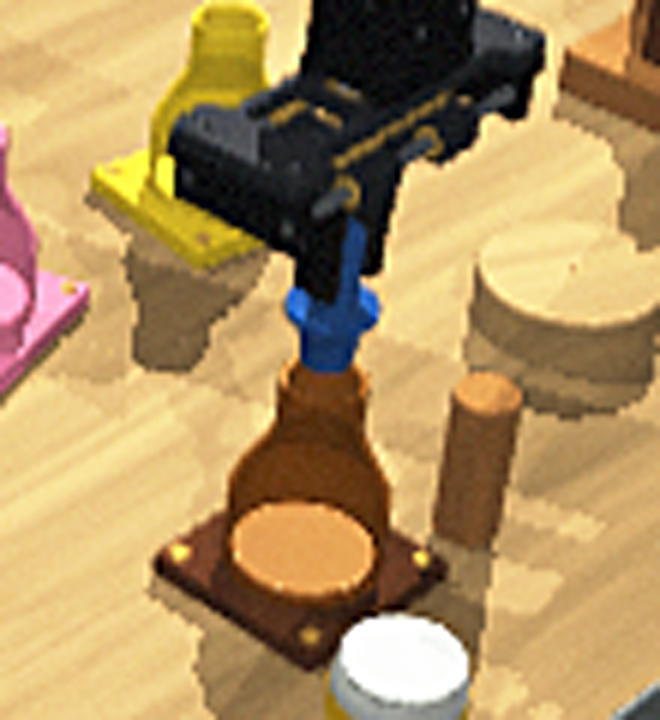

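Request:
{"method": "jog_arm", "body": {
  "rows": [
    {"dp": [0.5, 0, 6], "turn": [0, 0, 0], "grip": 0},
    {"dp": [0.5, 0, 14], "turn": [0, 0, 0], "grip": 0},
    {"dp": [0.5, 0, 22], "turn": [0, 0, 0], "grip": 0},
    {"dp": [0.5, 0, 30], "turn": [0, 0, 0], "grip": 0},
    {"dp": [0.5, 0, 35], "turn": [0, 0, 0], "grip": 0},
    {"dp": [0.5, 0, 35], "turn": [0, 0, 0], "grip": 0}
  ]
}}

```text
time_s: 8.0
position: [0.6344, 0.249, 0.1311]
tcp_rot: [[0.999, 0.032, -0.003], [0.032, -0.999, -0.001], [-0.003, 0.0, -1.0]]
force: [0.2, -0.7, 0.4]
opening: 0.259
```

Request:
{"method": "jog_arm", "body": {
  "rows": [
    {"dp": [0, 0, 1], "turn": [0, 0, 0], "grip": 0},
    {"dp": [0, 0, 2], "turn": [0, 0, 0], "grip": 0},
    {"dp": [0, 0, 3], "turn": [0, 0, 0], "grip": 0},
    {"dp": [0, 0, 3], "turn": [0, 0, 0], "grip": 0}
  ]
}}

```text
time_s: 8.4
position: [0.6353, 0.2493, 0.1297]
tcp_rot: [[0.999, 0.032, 0.0], [0.032, -0.999, 0.0], [0.0, -0.0, -1.0]]
force: [0.6, 0.0, 1.1]
opening: 0.259
```

Run:
```python
from h import *
print(bot.read_state()['position'],bot.read_state()['opening'],bot.read_state()['force'])
grab('side','s9')
crop('s9',180,220,280,340,6,'c17')
```

```text
[0.63525226 0.24932583 0.12966292] 0.2586451496852986 [0.60313885 0.03932107 1.11734027]
```

View pics/c17.png

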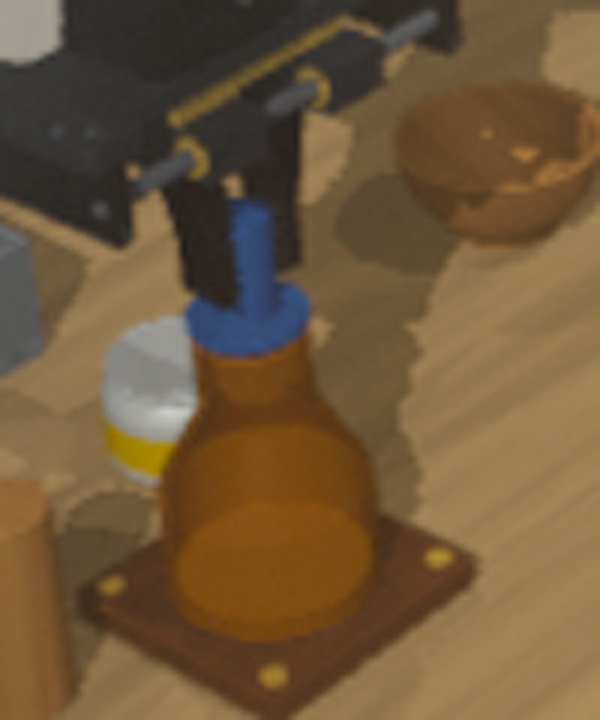

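Request:
{"method": "jog_arm", "body": {
  "rows": [
    {"dp": [0, 0, 1], "turn": [0, 0, 0], "grip": 0},
    {"dp": [0, 0, 2], "turn": [0, 0, 0], "grip": 0},
    {"dp": [0, 0, 2], "turn": [0, 0, 0], "grip": 0}
  ]
}}

```text
time_s: 8.75
position: [0.6351, 0.2493, 0.1274]
tcp_rot: [[0.999, 0.032, -0.0], [0.032, -0.999, -0.0], [-0.0, 0.0, -1.0]]
force: [-0.1, 0.2, -0.0]
opening: 0.263
```

Request:
{"method": "jog_arm", "body": {
  "rows": [
    {"dp": [0, 0, 0.7], "turn": [0, 0, 0], "grip": 0},
    {"dp": [0, 0, 1.5], "turn": [0, 0, 0], "grip": 0},
    {"dp": [0, 0, 1.5], "turn": [0, 0, 0], "grip": 0}
  ]
}}

```text
time_s: 9.05
position: [0.6354, 0.2494, 0.1269]
tcp_rot: [[0.999, 0.032, 0.001], [0.032, -0.999, 0.0], [0.001, -0.0, -1.0]]
force: [-1.8, -0.4, 4.3]
opening: 0.262
```

Contact shows as 4.3 N upward at the seating height. I'll let go and rise.

Request:
{"method": "jog_arm", "body": {
  "rows": [
    {"dp": [0, 0, 0], "turn": [0, 0, 0], "grip": 0.6},
    {"dp": [0, 0, 0], "turn": [0, 0, 0], "grip": 0.8},
    {"dp": [0, 0, 0], "turn": [0, 0, 0], "grip": 0.8},
    {"dp": [0, 0, 0], "turn": [0, 0, 0], "grip": 0.8},
    {"dp": [0, 0, -20], "turn": [0, 0, 0], "grip": 0.8},
    {"dp": [0, 0, -60], "turn": [0, 0, 0], "grip": 0.8},
    {"dp": [0, 0, -105], "turn": [0, 0, 0], "grip": 0.8},
    {"dp": [0, 0, -130], "turn": [0, 0, 0], "grip": 0.8},
    {"dp": [0, 0, -130], "turn": [0, 0, 0], "grip": 0.8}
  ]
}}

```text
time_s: 9.95
position: [0.6382, 0.25, 0.2615]
tcp_rot: [[0.999, 0.032, 0.011], [0.032, -0.999, 0.002], [0.011, -0.002, -1.0]]
force: [0.0, 0.1, 0.7]
opening: 0.796
```

Run:
```python
from h import *
print(bot.read_state()['position'],bot.read_state()['opening'],bot.read_state()['force'],bot.read_state()['joint_positions'])
grab('side','s10');grab('scene','sc10')
crop('s10',180,220,280,340,6,'c18')
crop('sc10',340,140,450,260,6,'c19')
crop('sc10',170,200,340,350,4,'c20')
```

```text
[0.63822365 0.25001761 0.26152919] 0.7964319140420837 [0.02218283 0.11098758 0.72376501] [ 1.20728592e+01  3.17897572e+01  6.90960517e+01 -1.26286617e-05
  7.84935884e+01  1.00226816e+02]
```

View pics/c18.png

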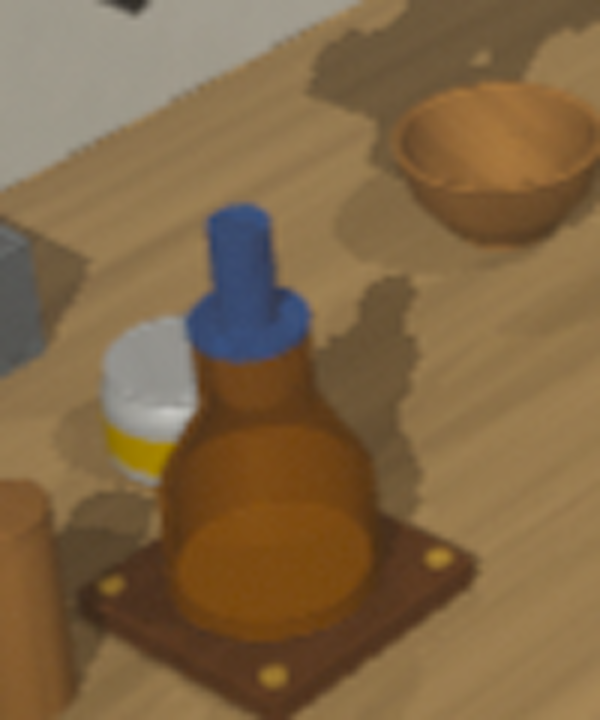

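View pics/c19.png

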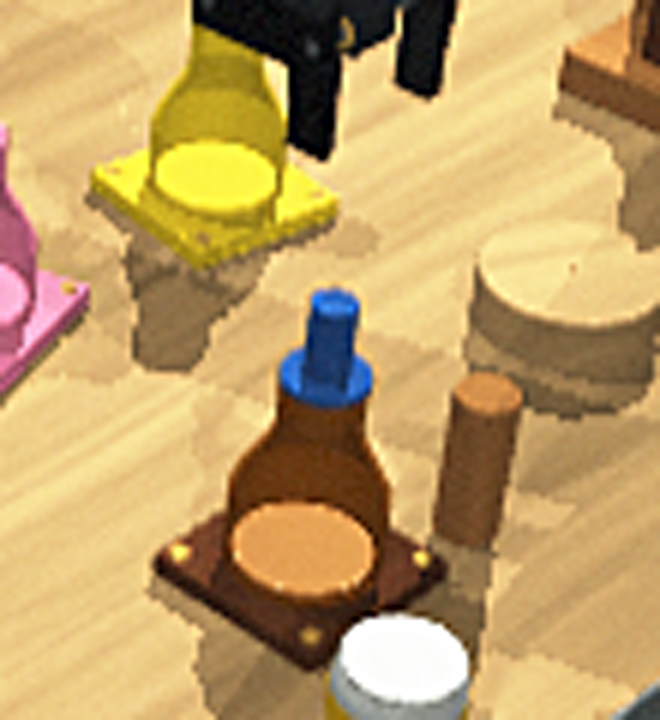

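View pics/s10.png

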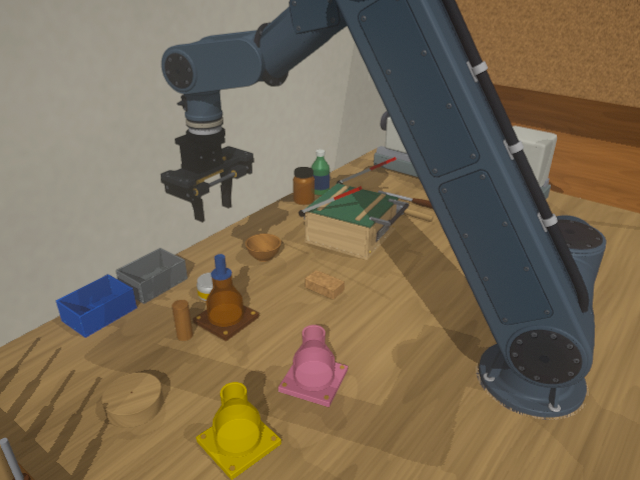

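Request:
{"method": "jog_arm", "body": {
  "rows": [
    {"dp": [-245, 523, 0], "turn": [0, 0, 0], "grip": 0.8},
    {"dp": [-245, 523, 0], "turn": [0, 0, 0], "grip": 0.8},
    {"dp": [-245, 523, 0], "turn": [0, 0, 0], "grip": 0.8},
    {"dp": [-245, 523, 0], "turn": [0, 0, 0], "grip": 0.8},
    {"dp": [-245, 523, 0], "turn": [0, 0, 0], "grip": 0.8},
    {"dp": [-245, 523, 0], "turn": [0, 0, 0], "grip": 0.8},
    {"dp": [-245, 523, 0], "turn": [0, 0, 0], "grip": 0.8},
    {"dp": [-245, 523, 0], "turn": [0, 0, 0], "grip": 0.8},
    {"dp": [-245, 523, 0], "turn": [0, 0, 0], "grip": 0.8},
    {"dp": [-245, 523, 0], "turn": [0, 0, 0], "grip": 0.8}
  ]
}}

```text
time_s: 11.05
position: [0.4354, -0.2107, 0.2539]
tcp_rot: [[0.999, 0.032, -0.004], [0.032, -0.999, 0.003], [-0.004, -0.003, -1.0]]
force: [0.6, -0.6, 0.3]
opening: 0.802
```

Run:
```python
from h import *
D=load('s10');S=load('sc10')
print((proj(D,[[.6336,.249,.1005],[.6336,.249,.134],[.6336,.249,.1765]])-[180,220])*6)
print((proj(S,[[.6336,.249,.1005],[.6336,.249,.134],[.6336,.249,.1765]])-[340,140])*6)
```

```text
[[255.36266147 388.16834537]
 [247.46915411 314.38780691]
 [237.12979298 217.76732334]]
[[314.60833862 423.63203973]
 [321.71127627 369.9043343 ]
 [331.03862314 299.34918783]]
```

The stopper matches its predicted seated position in both views: predicted top (237,218), seen at about (240,216). Now I'll finish the move to the box.

Request:
{"method": "jog_arm", "body": {
  "rows": [
    {"dp": [-14, 34, 0], "turn": [0, 0, 0], "grip": 0.8},
    {"dp": [-27, 68, 0], "turn": [0, 0, 0], "grip": 0.8},
    {"dp": [-27, 68, 0], "turn": [0, 0, 0], "grip": 0.8},
    {"dp": [-27, 68, 0], "turn": [0, 0, 0], "grip": 0.8}
  ]
}}

```text
time_s: 11.45
position: [0.4116, -0.2783, 0.254]
tcp_rot: [[1.0, 0.03, -0.003], [0.03, -1.0, 0.004], [-0.003, -0.004, -1.0]]
force: [0.9, 0.4, -0.0]
opening: 0.805
```

Run:
```python
from h import *
print(bot.read_state()['position'],bot.read_state()['tcp_rot'])
grab('wrist','w11');grab('scene','sc11');grab('side','s11')
crop('sc11',170,200,340,350,4,'c21')
crop('s11',290,140,450,270,5,'c22')
```

```text
[ 0.41162513 -0.27834636  0.25404638] [[ 0.99955122  0.02980377 -0.00301514]
 [ 0.0298155  -0.99954772  0.00392329]
 [-0.00289685 -0.00401142 -0.99998776]]
```

View pics/w11.png

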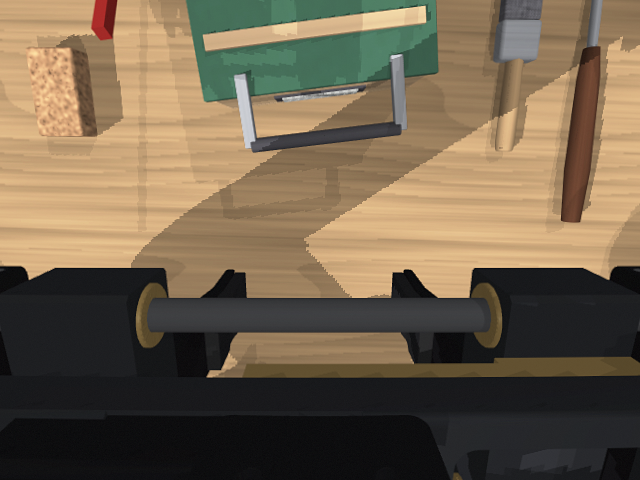

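View pics/c21.png

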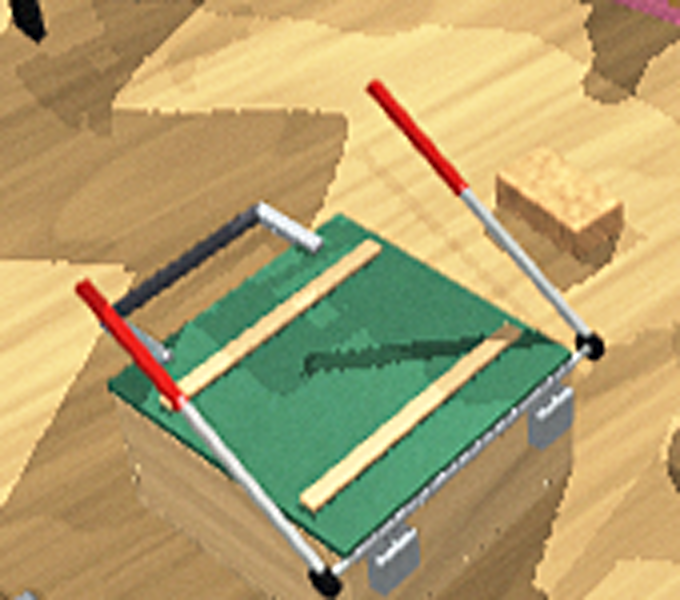

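View pics/c22.png

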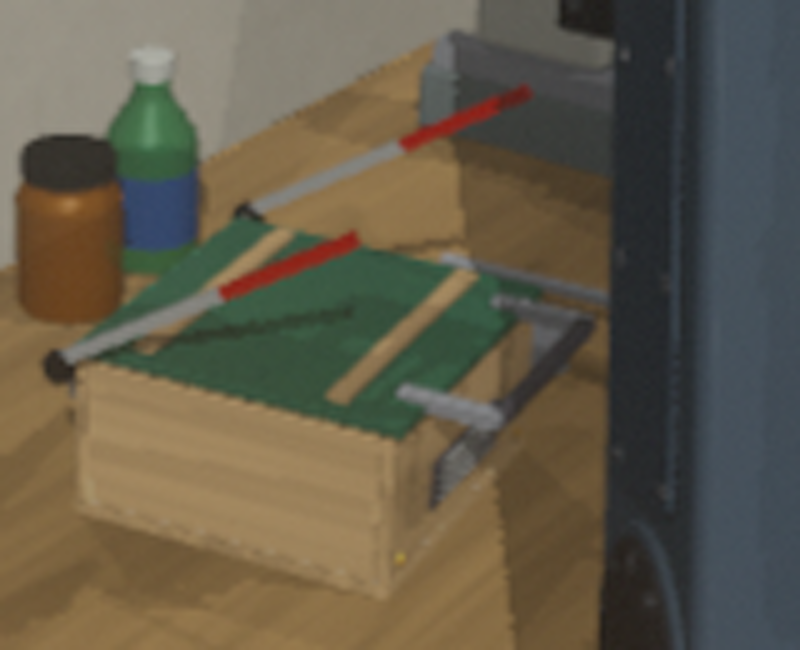

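Run:
```python
from h import *
crop('w11',190,0,450,165,3,'c23')
```

```text
(no output)
```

View pics/c23.png

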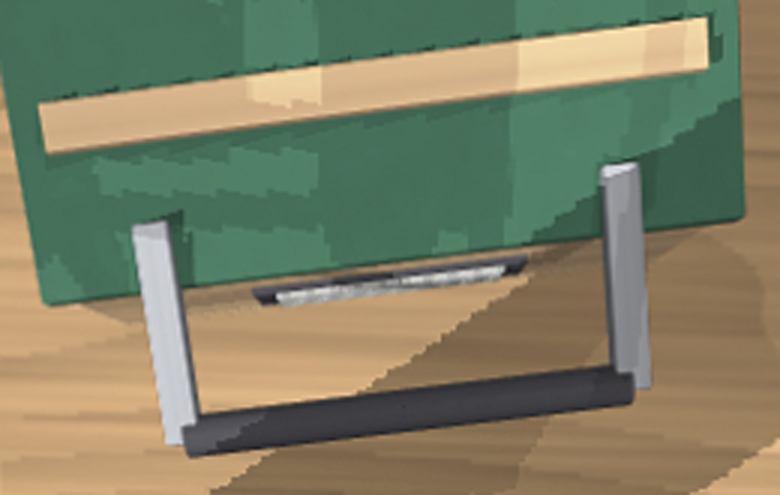

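```bash
cat > fit.py <<'E'
from h import *
from scipy.optimize import least_squares
np.set_printoptions(precision=4,suppress=True)
def pts(hx,hy,yaw,th):
    c,s=np.cos(yaw),np.sin(yaw);Rz=np.array([[c,-s,0],[s,c,0],[0,0,1]])
    # opening: rotation about +y positive lifts -x end
    Ry=lambda a:np.array([[np.cos(a),0,np.sin(a)],[0,1,0],[-np.sin(a),0,np.cos(a)]])
    o=np.array([hx,hy,.102])
    f=lambda a,p:o+Rz@(Ry(a)@np.array(p))
    return f
def corners(hx,hy,yaw,th,lid=0.):
    f=pts(hx,hy,yaw,th)
    return dict(fl=f(lid,[-.204,.1,.004]),fr=f(lid,[-.204,-.1,.004]),bar=f(lid,[-.245,0,.008]),
      ml=f(th,[-.215,.116,0.004]),mr=f(th,[-.215,-.116,0.004]),hl=f(0,[0,.116,0]),hr=f(0,[0,-.116,0]))
E
cat > r.py <<'E'
from fit import *
W,S,D=load('w11'),load('sc11'),load('s11')
w=lambda u,v:(190+u/3,v/3);sc=lambda u,v:(170+u/4,200+v/4);sd=lambda u,v:(290+u/5,140+v/5)
obs=[(W,'fl',w(45,300)),(W,'fr',w(745,216)),(W,'bar',w(411,411)),(S,'fl',sc(340,215)),(S,'fr',sc(108,383)),
(S,'ml',sc(373,85)),(S,'mr',sc(82,285)),(S,'hl',sc(592,347)),(S,'hr',sc(325,580)),
(D,'fl',sd(400,437)),(D,'ml',sd(357,238)),(D,'mr',sd(531,93)),(D,'hl',sd(57,366)),(D,'hr',sd(248,211))]
def f(x,full=False):
    k=corners(*x);r=[proj(q,k[n])[0]-o for q,n,o in obs]
    return np.array(r) if full else np.concatenate(r)
r=least_squares(f,[.727,-.2445,.14,.57],loss='soft_l1')
print(r.x,np.degrees(r.x[2:]))
for (q,n,o),e in zip(obs,f(r.x,True)):print(n,e)
k=corners(*r.x);print(k)
np.save('box.npy',r.x)
E
python3 r.py
```

```text
[ 0.7296 -0.2476  0.1442  0.5595] [ 8.2593 32.0563]
fl [0.2829 0.8189]
fr [-0.6466  0.1691]
bar [-1.3225 -1.3524]
fl [-0.5066  0.0094]
fr [-0.8378  0.9367]
ml [-1.1624  0.1779]
mr [-1.0485  0.1581]
hl [-0.9185 -0.1996]
hr [-0.3163  0.5764]
fl [-0.2406 -1.2994]
ml [-0.5434  0.2387]
mr [-0.8376 -0.4143]
hl [-0.1312 -0.5962]
hr [-0.5309  0.5984]
{'fl': array([ 0.5134, -0.178 ,  0.106 ]), 'fr': array([ 0.5421, -0.3759,  0.106 ]), 'bar': array([ 0.4872, -0.2828,  0.11  ]), 'ml': array([ 0.5347, -0.1587,  0.2195]), 'mr': array([ 0.5681, -0.3883,  0.2195]), 'hl': array([ 0.713 , -0.1328,  0.102 ]), 'hr': array([ 0.7463, -0.3624,  0.102 ])}
```

Request:
{"method": "jog_arm", "body": {
  "rows": [
    {"dp": [75, 7, 0], "turn": [0, 0, -96.5], "grip": 0.8},
    {"dp": [75, 7, 0], "turn": [0, 0, -96.5], "grip": 0.8},
    {"dp": [75, 7, 0], "turn": [0, 0, -96.5], "grip": 0.7},
    {"dp": [75, 7, 0], "turn": [0, 0, -96.5], "grip": 0.6},
    {"dp": [75, 7, 0], "turn": [0, 0, -96.5], "grip": 0.55},
    {"dp": [75, 7, 0], "turn": [0, 0, -96.5], "grip": 0.55},
    {"dp": [75, 7, 0], "turn": [0, 0, -96.5], "grip": 0.55},
    {"dp": [75, 7, 0], "turn": [0, 0, -96.5], "grip": 0.55},
    {"dp": [75, 7, 0], "turn": [0, 0, -96.5], "grip": 0.55},
    {"dp": [75, 7, 0], "turn": [0, 0, -96.5], "grip": 0.55}
  ]
}}

```text
time_s: 12.6
position: [0.4885, -0.2815, 0.2558]
tcp_rot: [[0.03, 1.0, -0.001], [1.0, -0.03, 0.001], [0.001, -0.001, -1.0]]
force: [0.5, -0.2, 0.3]
opening: 0.549
```

Request:
{"method": "jog_arm", "body": {
  "rows": [
    {"dp": [0, 0, 0], "turn": [0, 0, -8], "grip": 0.36},
    {"dp": [0, 0, 20], "turn": [0, 0, -10], "grip": 0.36},
    {"dp": [0, 0, 60], "turn": [0, 0, -10], "grip": 0.36},
    {"dp": [0, 0, 100], "turn": [0, 0, -10], "grip": 0.36},
    {"dp": [0, 0, 125], "turn": [0, 0, -10], "grip": 0.36},
    {"dp": [0, 0, 140], "turn": [0, 0, -10], "grip": 0.36},
    {"dp": [0, 0, 140], "turn": [0, 0, -10], "grip": 0.36},
    {"dp": [0, 0, 140], "turn": [0, 0, -10], "grip": 0.36}
  ]
}}

```text
time_s: 13.4
position: [0.4886, -0.2825, 0.1161]
tcp_rot: [[-0.137, 0.991, -0.0], [0.991, 0.137, 0.0], [0.0, -0.0, -1.0]]
force: [0.4, 0.5, 0.3]
opening: 0.363
```

Run:
```python
from h import *
np.set_printoptions(precision=4,suppress=True)
print(bot.read_state()['position'],bot.read_state()['tcp_rot'],bot.read_state()['opening'])
grab('wrist','w12');grab('scene','sc12');grab('side','s12')
crop('sc12',170,160,340,310,4,'c24')
crop('s12',330,130,490,260,5,'c25')
```

```text
[ 0.4886 -0.2825  0.1161] [[-0.137   0.9906 -0.0003]
 [ 0.9906  0.137   0.0003]
 [ 0.0004 -0.0002 -1.    ]] 0.36320439024654066
```

View pics/w12.png

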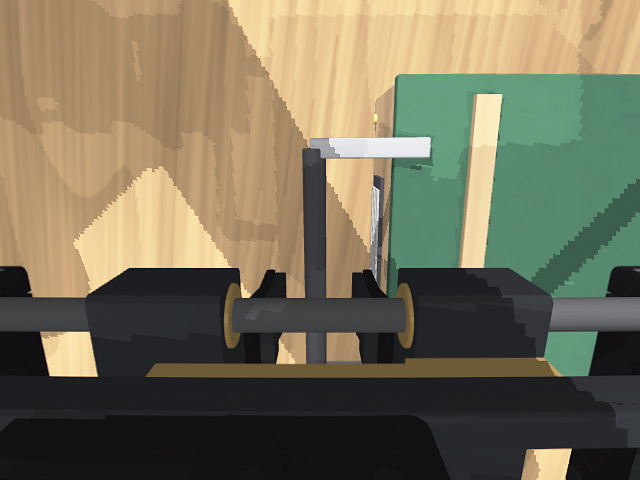

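View pics/c24.png

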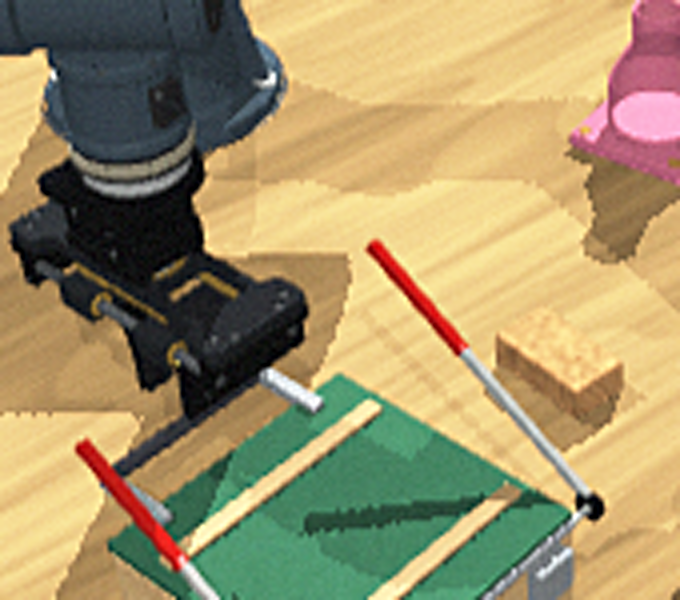

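View pics/c25.png

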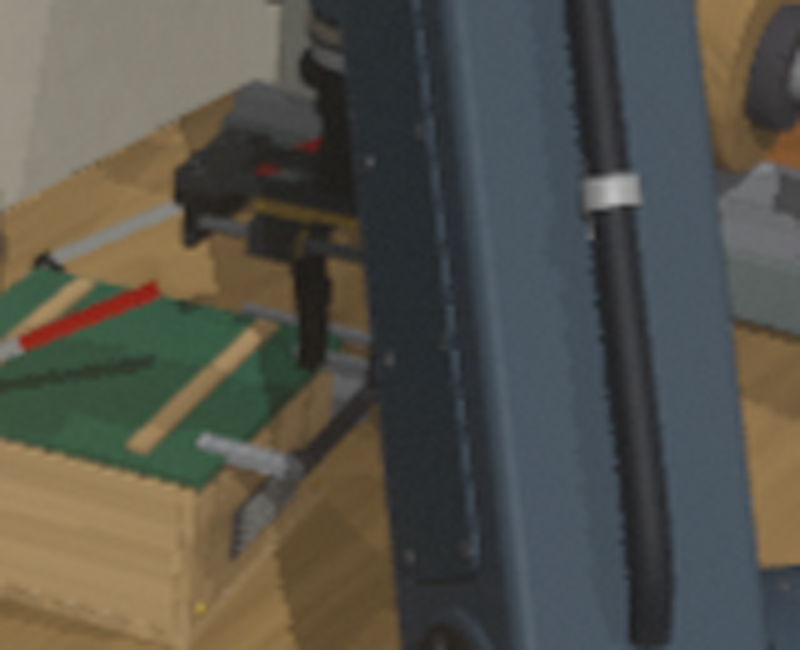

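The bar (wrist column 315) is centred between the fingers (285 and 353). I'll descend 40 mm and pinch.

Request:
{"method": "jog_arm", "body": {
  "rows": [
    {"dp": [0, 0, 15], "turn": [0, 0, 0], "grip": 0.36},
    {"dp": [0, 0, 30], "turn": [0, 0, 0], "grip": 0.36},
    {"dp": [0, 0, 40], "turn": [0, 0, 0], "grip": 0.36},
    {"dp": [0, 0, 40], "turn": [0, 0, 0], "grip": 0.36},
    {"dp": [0, 0, 40], "turn": [0, 0, 0], "grip": 0.2},
    {"dp": [0, 0, 40], "turn": [0, 0, 0], "grip": 0},
    {"dp": [0, 0, 40], "turn": [0, 0, 0], "grip": 0},
    {"dp": [0, 0, 40], "turn": [0, 0, 0], "grip": 0},
    {"dp": [0, 0, 40], "turn": [0, 0, 0], "grip": 0}
  ]
}}

```text
time_s: 14.45
position: [0.4868, -0.284, 0.0765]
tcp_rot: [[-0.137, 0.991, -0.002], [0.991, 0.137, -0.001], [-0.0, -0.003, -1.0]]
force: [-5.6, -2.4, 1.8]
opening: 0.125
```

Run:
```python
from h import *
np.set_printoptions(precision=4,suppress=True)
s=bot.read_state();print(s['position'],s['opening'],s['force'],s['moment'])
grab('wrist','w13');grab('scene','sc13')
crop('sc13',170,200,340,350,4,'c26')
```

```text
[ 0.4868 -0.284   0.0765] 0.12513685116919618 [-5.6426 -2.4402  1.8466] [-0.398   0.749   0.0629]
```

View pics/c26.png

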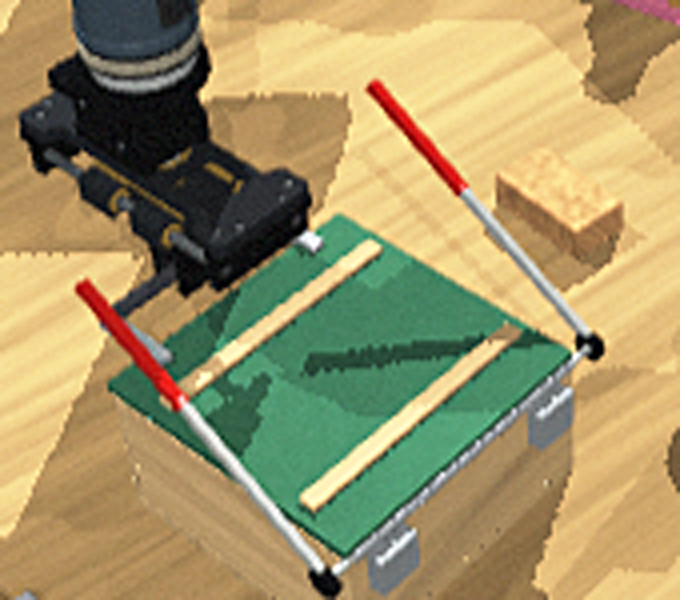

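View pics/w13.png

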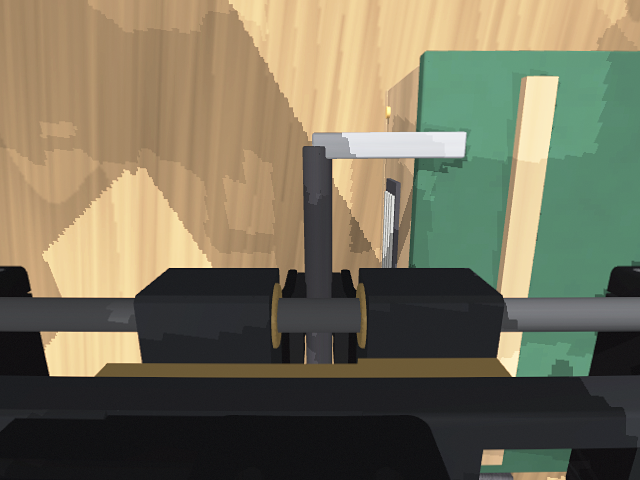

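Request:
{"method": "jog_arm", "body": {
  "rows": [
    {"dp": [0, -0.5, -5], "turn": [0, 0, 0], "grip": 0},
    {"dp": [0, 0.2, -12], "turn": [0, 0, 0], "grip": 0},
    {"dp": [0, 0.9, -19.6], "turn": [0, 0, 0], "grip": 0},
    {"dp": [0, 2.2, -29], "turn": [0, 0, 0], "grip": 0},
    {"dp": [0, 3.9, -38.9], "turn": [0, 0, 0], "grip": 0},
    {"dp": [0, 6, -48.5], "turn": [0, 0, 0], "grip": 0},
    {"dp": [0, 8.4, -58], "turn": [0, 0, 0], "grip": 0},
    {"dp": [0, 11.3, -67.4], "turn": [0, 0, 0], "grip": 0},
    {"dp": [0, 14.5, -76.7], "turn": [0, 0, 0], "grip": 0},
    {"dp": [0, 14.5, -76.7], "turn": [0, 0, 0], "grip": 0}
  ]
}}

```text
time_s: 15.55
position: [0.501, -0.2819, 0.1539]
tcp_rot: [[-0.137, 0.991, -0.003], [0.991, 0.137, -0.001], [-0.001, -0.003, -1.0]]
force: [-5.3, -4.8, -3.1]
opening: 0.126
```

Run:
```python
from h import *
np.set_printoptions(precision=4,suppress=True)
s=bot.read_state();print(s['position'],s['opening'],s['force'],s['moment'])
grab('scene','sc14');grab('side','s14')
crop('sc14',170,180,340,350,4,'c27')
crop('s14',290,120,450,270,5,'c28')
```

```text
[ 0.501  -0.2819  0.1539] 0.12642150186858966 [-5.3285 -4.7571 -3.1329] [-0.7689  1.0322  0.0505]
```

View pics/c27.png

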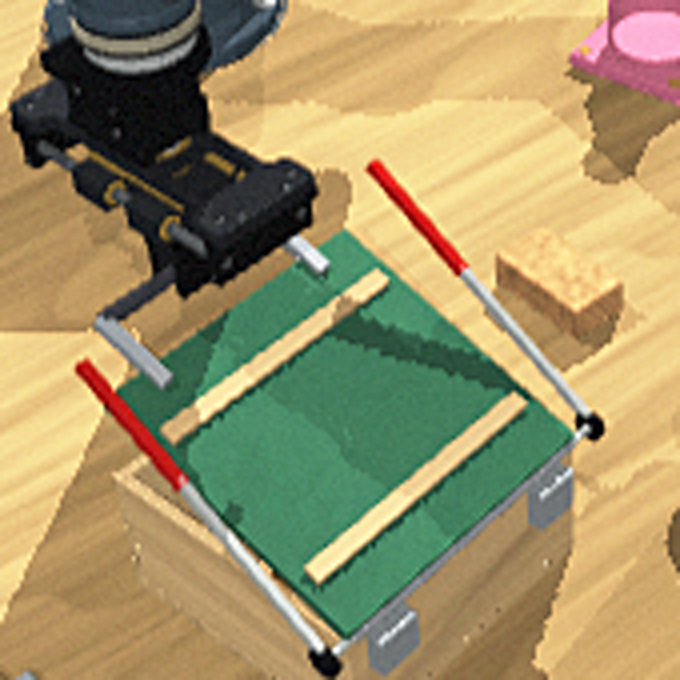

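View pics/c28.png

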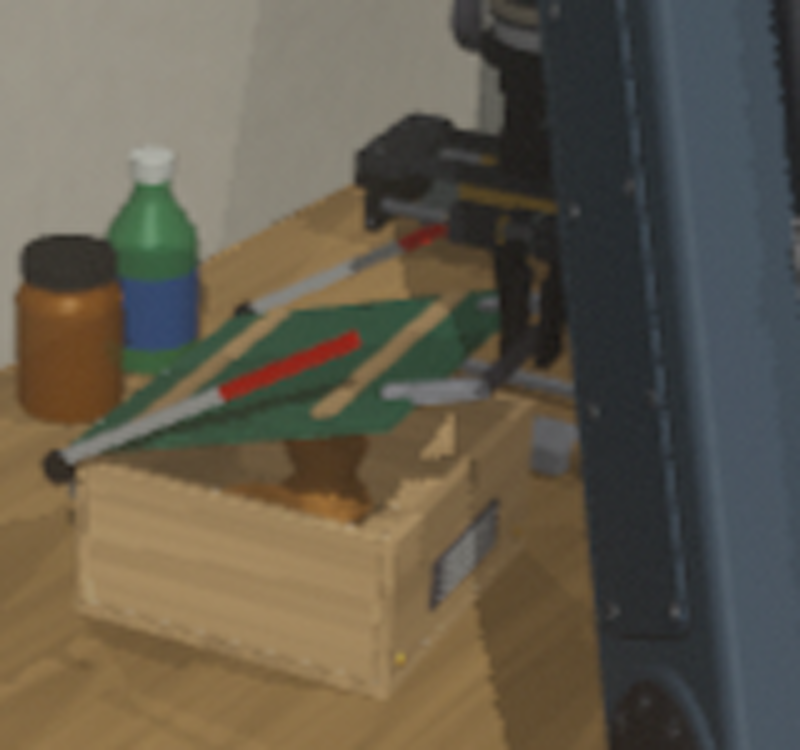

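Request:
{"method": "jog_arm", "body": {
  "rows": [
    {"dp": [0, 3, -9.1], "turn": [0, 0, 0], "grip": 0},
    {"dp": [0, 7, -18.1], "turn": [0, 0, 0], "grip": 0},
    {"dp": [0, 11.2, -26.9], "turn": [0, 0, 0], "grip": 0},
    {"dp": [0, 15.9, -35.5], "turn": [0, 0, 0], "grip": 0},
    {"dp": [0, 20.9, -44], "turn": [0, 0, 0], "grip": 0},
    {"dp": [0, 26.2, -52.2], "turn": [0, 0, 0], "grip": 0},
    {"dp": [0, 26.2, -52.2], "turn": [0, 0, 0], "grip": 0},
    {"dp": [0, 26.2, -52.2], "turn": [0, 0, 0], "grip": 0},
    {"dp": [0, 26.2, -52.2], "turn": [0, 0, 0], "grip": 0}
  ]
}}

```text
time_s: 16.55
position: [0.5252, -0.2784, 0.2049]
tcp_rot: [[-0.136, 0.991, -0.007], [0.991, 0.136, -0.001], [0.0, -0.007, -1.0]]
force: [-6.5, -4.4, -1.5]
opening: 0.127
```

Run:
```python
from h import *
np.set_printoptions(precision=4,suppress=True)
s=bot.read_state();print(s['position'],s['opening'],s['force'],s['moment'])
grab('scene','sc15');grab('side','s15');grab('wrist','w15')
crop('sc15',170,180,340,330,4,'c29')
crop('s15',290,120,450,270,5,'c30')
```

```text
[ 0.5252 -0.2784  0.2049] 0.12660534958032976 [-6.4924 -4.4352 -1.5026] [-0.7568  1.372   0.0005]
```

View pics/c29.png

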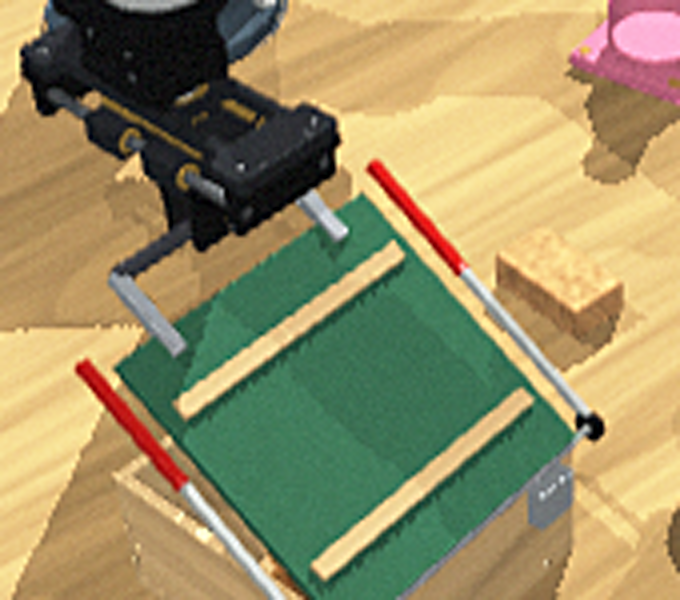

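View pics/c30.png

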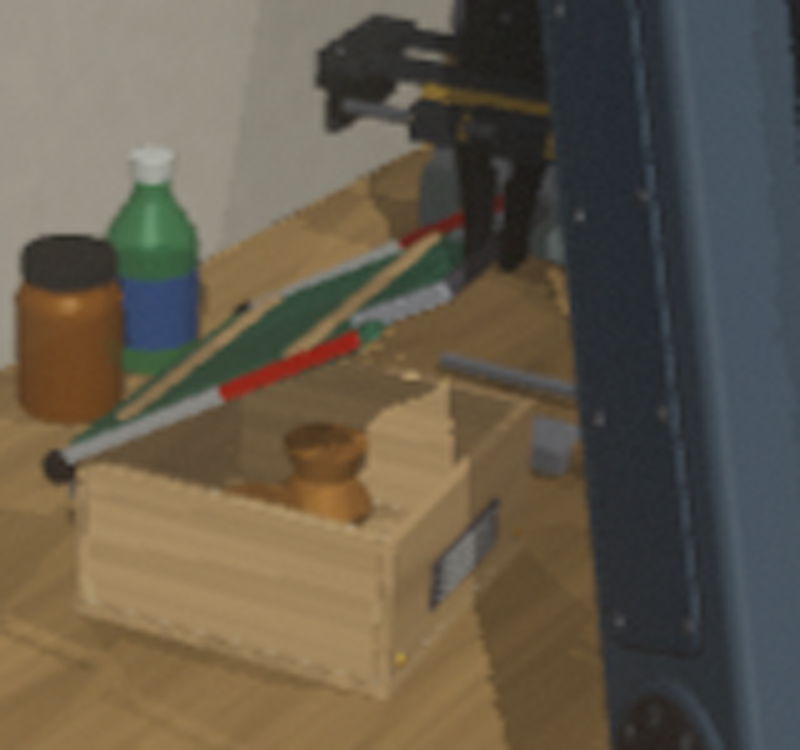

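View pics/w15.png

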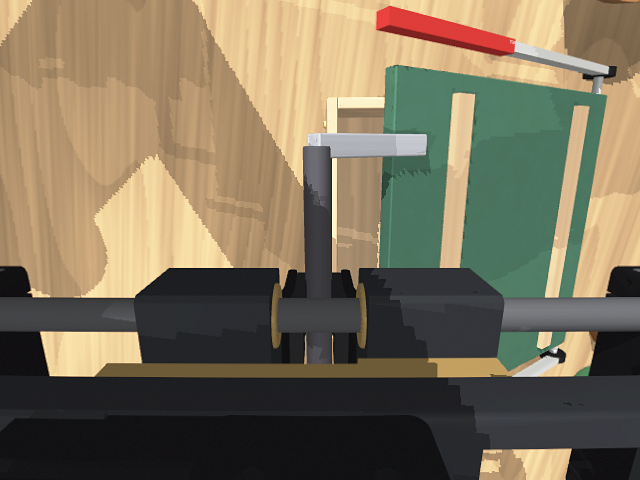

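```bash
cat > ang.py <<'E'
from fit import *
import sys
def ang(tag,lidpts=None):
    x=np.load('box.npy');q=load(tag);im=q['im'].astype(int);C=cloud(q)
    c,s=np.cos(x[2]),np.sin(x[2]);L=C-[x[0],x[1],.102];L=np.stack([L[...,0]*c+L[...,1]*s,-L[...,0]*s+L[...,1]*c,L[...,2]],-1)
    ok=(q['d']>0)
    g=ok&(im[...,1]>im[...,0]*1.35)&(im[...,1]>im[...,2]*1.15)&(abs(L[...,1])<.1)&(L[...,0]<-.02)&(L[...,0]>-.22)
    g=cv2.erode(g.astype(np.uint8),np.ones((3,3)))>0
    P=L[g]; A=np.c_[P[:,0],P[:,1],np.ones(len(P))]
    sol=np.linalg.lstsq(A,P[:,2],rcond=None)[0]; r=P[:,2]-A@sol
    k=abs(r)<.006; sol=np.linalg.lstsq(A[k],P[k,2],rcond=None)[0]
    print(tag,'lid n',k.sum(),'ang',np.arctan(-sol[0]),'roll',sol[1],'z0',sol[2])
    red=ok&(im[...,0]>im[...,1]*2.2)&(im[...,0]>im[...,2]*2.2)&(abs(abs(L[...,1])-.12)<.02)&(L[...,0]<-.05)&(L[...,0]>-.25)
    for sg in(1,-1):
        P=L[red&(L[...,1]*sg>0)]
        if len(P)>20:
            print('  red',sg,len(P),'median ang (top surface) ',np.median(np.arctan2(P[:,2],-P[:,0])),'range',np.percentile(-P[:,0],[2,98]))
    return
if __name__=='__main__':
    for t in sys.argv[1:]: ang(t)
E
python3 ang.py sc11 s11 sc15 s15 w15
cat > r2.py <<'E'
from fit import *
import sys
# image fit of lid angle and marker angle
x=np.load('box.npy')
S=load('sc15');D=load('s15')
sc=lambda u,v:(170+u/4,180+v/4)
for a in(.50,.53,.56,.59,.62):
    k=corners(*x,lid=a);print(a,[(proj(S,k[n])[0]-[170,180])*4 for n in('fl','fr')],(proj(D,k['fl'])[0]-[290,120])*5)
k=corners(*x);print([(proj(S,k[n])[0]-[170,180])*4 for n in('ml','mr')])
E
python3 r2.py
```

```text
sc11 lid n 2565 ang -0.0023426565170504695 roll -0.0008608187142780058 z0 0.009704347935775482
  red 1 127 median ang (top surface)  0.6113302529410752 range [0.1026 0.1763]
  red -1 157 median ang (top surface)  0.6166505901609608 range [0.1056 0.1754]
s11 lid n 772 ang -0.00020513075830603494 roll 0.0029441558068671117 z0 0.0066568579145502155
  red 1 82 median ang (top surface)  0.5905801347317454 range [0.1068 0.1799]
  red -1 65 median ang (top surface)  0.5886722644136468 range [0.104  0.1775]
sc15 lid n 3664 ang 0.5403240949146237 roll -0.0014962482351725953 z0 0.010247588477131288
  red 1 125 median ang (top surface)  0.6135705090810328 range [0.1069 0.1753]
  red -1 159 median ang (top surface)  0.6157604918123596 range [0.1041 0.1751]
s15 lid n 30 ang 0.5402231354296189 roll 0.008503978928903564 z0 0.007182473353943447
  red 1 89 median ang (top surface)  0.5897967960539205 range [0.1077 0.1796]
w15 lid n 29903 ang 0.5374413615174605 roll 0.00034303446220219046 z0 0.009713916268701057
  red 1 3123 median ang (top surface)  0.6126937173485211 range [0.1055 0.1801]
0.5 [array([355.8154, 199.7971]), array([108.2435, 372.9517])] [360.99   354.9733]
0.53 [array([358.7385, 195.3695]), array([110.3725, 368.8159])] [355.994  344.5398]
0.56 [array([361.8759, 191.1246]), array([112.7292, 364.8879])] [350.7087 334.1922]
0.59 [array([365.2274, 187.0685]), array([115.3148, 361.1741])] [345.1396 323.9425]
0.62 [array([368.7928, 183.2072]), array([118.1302, 357.6808])] [339.2923 313.8028]
[array([368.3502, 165.7117]), array([ 77.806 , 365.6322])]
```

```bash
cat > mk.py <<'E'
from fit import *
import sys
def mk(tag,show=True):
    x=np.load('box.npy');q=load(tag);im=q['im'].astype(int);C=cloud(q)
    c,s=np.cos(x[2]),np.sin(x[2]);L=C-[x[0],x[1],.102];L=np.stack([L[...,0]*c+L[...,1]*s,-L[...,0]*s+L[...,1]*c,L[...,2]],-1)
    for sg in(1,-1):
        red=(q['d']>0)&(L[...,1]*sg>.104)&(L[...,1]*sg<.132)&(L[...,0]<-.02)&(L[...,0]>-.2)&(L[...,2]>.02)
        red=cv2.erode(red.astype(np.uint8),np.ones((2,2)))>0
        P=L[red]
        if len(P)<40: continue
        # upper envelope: bin by x, 80th percentile z
        b=np.digitize(-P[:,0],np.arange(.03,.19,.008));X=[];Z=[];Zm=[]
        for i in range(1,20):
            m=b==i
            if m.sum()>=5: X.append(-P[m,0].mean());Z.append(np.percentile(P[m,2],85));Zm.append(np.median(P[m,2]))
        if len(X)<4: continue
        for n,zz in(('top',Z),('med',Zm)):
            p=np.polyfit(X,zz,1);r=zz-np.polyval(p,X);k=abs(r)<2*np.std(r)+1e-4;p=np.polyfit(np.array(X)[k],np.array(zz)[k],1)
            print(tag,sg,n,len(P),len(X),'slope ang',np.arctan(p[0]),'z0',p[1],'rms',r.std())
for t in sys.argv[1:]: mk(t)
E
python3 mk.py w15 sc15 sc11 s15 s11
```

```text
w15 1 top 4049 19 slope ang 0.5736608506333735 z0 0.010620277182983147 rms 0.0005619929584370127
w15 1 med 4049 19 slope ang 0.5758120066613686 z0 0.007906337644369831 rms 0.00044044664420657414
sc15 1 top 166 18 slope ang 0.5631796639727089 z0 0.013431812943832616 rms 0.0010471983906665885
sc15 1 med 166 18 slope ang 0.5624808158628228 z0 0.010790761380717306 rms 0.001115438719083046
sc15 -1 top 202 18 slope ang 0.5830494019467231 z0 0.01042841425221211 rms 0.0009217502578239295
sc15 -1 med 202 18 slope ang 0.5742334588581729 z0 0.009302264743707907 rms 0.0012340782437649676
sc11 1 top 159 18 slope ang 0.5731982192756371 z0 0.01113221372808135 rms 0.001148246577544121
sc11 1 med 159 18 slope ang 0.5701036769309035 z0 0.0087463586501465 rms 0.0008940470632042977
sc11 -1 top 199 18 slope ang 0.568305668650296 z0 0.012943900690816343 rms 0.001071993409433913
sc11 -1 med 199 18 slope ang 0.566896226728271 z0 0.010634608819995412 rms 0.0009482703519205535
s15 1 top 113 16 slope ang 0.5752007035755565 z0 0.002382744292726422 rms 0.0006710141383666795
s15 1 med 113 16 slope ang 0.5730852596917961 z0 0.0007390572713561003 rms 0.0006084569408065871
s11 1 top 114 18 slope ang 0.5765177877973151 z0 0.0023664363517491675 rms 0.0009218039036156969
s11 1 med 114 18 slope ang 0.5755360513396671 z0 0.00023341071040865503 rms 0.0005207099895564522
s11 -1 top 82 8 slope ang 0.5696354752237115 z0 0.002748711659714763 rms 0.0006826191063065113
s11 -1 med 82 8 slope ang 0.5752887697462519 z0 -0.000329165275711252 rms 0.000860548042450812
```

Lid slope is about 0.539 rad and marker slope about 0.573 rad, so I'll raise the lid a little more.

Request:
{"method": "jog_arm", "body": {
  "rows": [
    {"dp": [0, 1, -2], "turn": [0, 0, 0], "grip": 0},
    {"dp": [0, 2, -4.5], "turn": [0, 0, 0], "grip": 0},
    {"dp": [0, 3.5, -7], "turn": [0, 0, 0], "grip": 0},
    {"dp": [0, 3.5, -7], "turn": [0, 0, 0], "grip": 0},
    {"dp": [0, 3.5, -7], "turn": [0, 0, 0], "grip": 0}
  ]
}}

```text
time_s: 17.2
position: [0.5296, -0.2777, 0.2116]
tcp_rot: [[-0.136, 0.991, -0.005], [0.991, 0.136, -0.0], [0.0, -0.005, -1.0]]
force: [-4.6, -3.6, -3.4]
opening: 0.125
```

```bash
python3 - <<'E'
from h import *
np.set_printoptions(precision=4,suppress=True)
s=bot.read_state();print(s['position'],s['opening'],s['force'],s['moment'],s['qvel'])
grab('scene','sc16');grab('side','s16');grab('wrist','w16')
crop('sc16',170,180,340,330,4,'c31')
crop('s16',290,140,450,270,5,'c32')
E
python3 ang.py sc16 s16 w16; python3 mk.py w16 sc16 s16
```

```text
[ 0.5296 -0.2777  0.2116] 0.12477701041757987 [-4.5861 -3.6191 -3.4178] [-0.7204  1.0549  0.0683] [ 0.0214  0.014   0.08   -0.0567 -0.1173  0.0503]
sc16 lid n 3764 ang 0.5698989210212162 roll -0.0007203482316736984 z0 0.010716560056507706
  red 1 125 median ang (top surface)  0.6122185365126456 range [0.1053 0.1767]
  red -1 155 median ang (top surface)  0.6155174151643948 range [0.1042 0.1769]
s16 lid n 10 ang 0.5576480813691135 roll 0.06667901639399323 z0 0.012287592472030602
  red 1 83 median ang (top surface)  0.5913479387914401 range [0.1053 0.1804]
w16 lid n 27626 ang 0.5692314932767989 roll 0.00016552237819270413 z0 0.009966673579990797
  red 1 2864 median ang (top surface)  0.6122517705966934 range [0.1066 0.1802]
w16 1 top 3762 19 slope ang 0.5723401948697419 z0 0.010818911594219332 rms 0.0005057203572101327
w16 1 med 3762 19 slope ang 0.5745689654951145 z0 0.008149215110890909 rms 0.0004452863213779083
sc16 1 top 168 18 slope ang 0.5645904721250471 z0 0.012702226818098506 rms 0.0013023975524055432
sc16 1 med 168 18 slope ang 0.5773542822561676 z0 0.007835313148082019 rms 0.0010857829914050802
sc16 -1 top 196 18 slope ang 0.5708422222981694 z0 0.012280427213068974 rms 0.0005340561414998572
sc16 -1 med 196 18 slope ang 0.5662093028822011 z0 0.01074318407036578 rms 0.0006132033227534143
s16 1 top 110 16 slope ang 0.573827365124612 z0 0.003018532873746378 rms 0.0009406187305260285
s16 1 med 110 16 slope ang 0.5728015149798114 z0 0.000602345812045431 rms 0.0005306597108093322
```

View pics/c32.png

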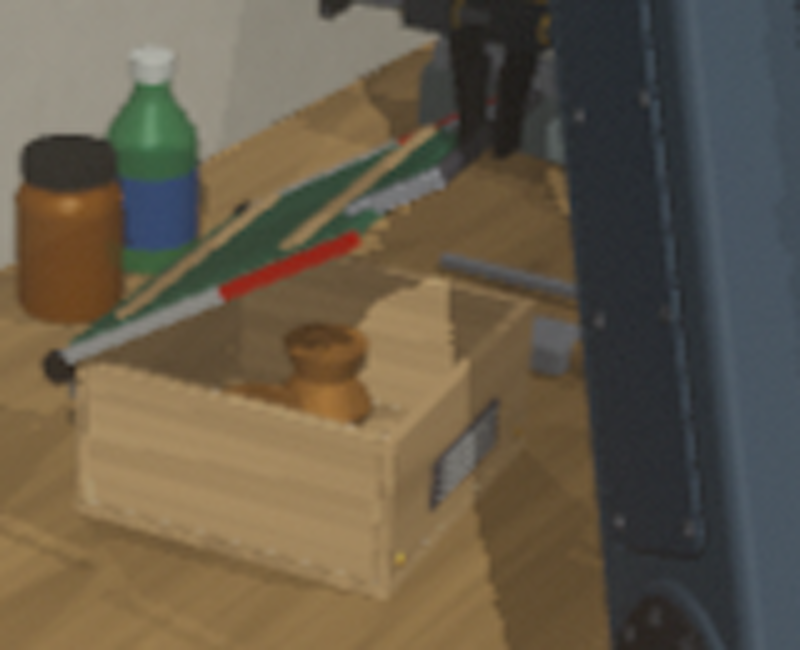

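View pics/c31.png

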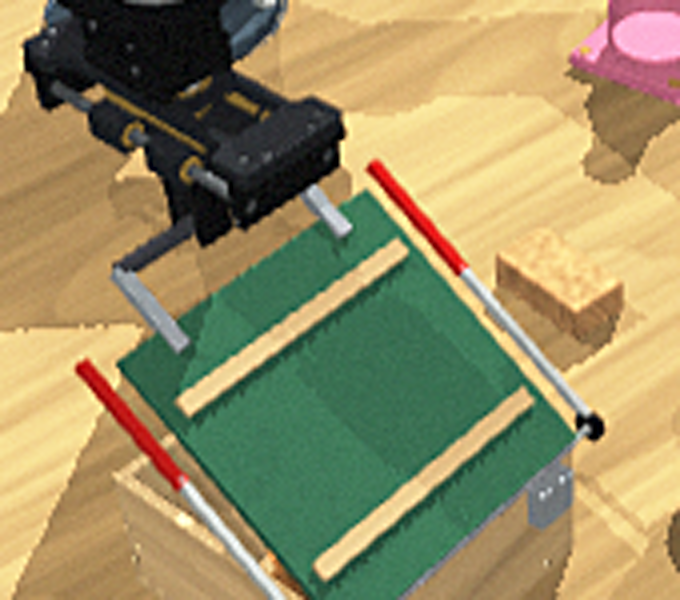

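Lid is about 0.569 rad and marker about 0.572. I'll make one tiny trim, let it settle, and check for creep and disturbed bystanders.

Request:
{"method": "jog_arm", "body": {
  "rows": [
    {"dp": [0, 0.4, -0.7], "turn": [0, 0, 0], "grip": 0},
    {"dp": [0, 0.4, -0.7], "turn": [0, 0, 0], "grip": 0},
    {"dp": [0, 0.4, -0.7], "turn": [0, 0, 0], "grip": 0},
    {"dp": [0, 0.4, -0.7], "turn": [0, 0, 0], "grip": 0},
    {"dp": [0, 0.4, -0.7], "turn": [0, 0, 0], "grip": 0},
    {"dp": [0, 0.4, -0.7], "turn": [0, 0, 0], "grip": 0},
    {"dp": [0, 0.4, -0.7], "turn": [0, 0, 0], "grip": 0},
    {"dp": [0, 0.4, -0.7], "turn": [0, 0, 0], "grip": 0},
    {"dp": [0, 0.4, -0.7], "turn": [0, 0, 0], "grip": 0},
    {"dp": [0, 0.4, -0.7], "turn": [0, 0, 0], "grip": 0}
  ]
}}

```text
time_s: 18.35
position: [0.53, -0.2777, 0.2122]
tcp_rot: [[-0.136, 0.991, -0.005], [0.991, 0.136, -0.0], [0.0, -0.005, -1.0]]
force: [-3.8, -4.0, -3.7]
opening: 0.129
```

```bash
python3 - <<'E'
from h import *
s=bot.read_state();print(s['position'],s['opening'],s['force'],s['qvel'])
grab('scene','sc17');grab('side','s17');grab('wrist','w17')
E
python3 ang.py sc17 w17; python3 mk.py w17 sc17 s17
```

```text
[ 0.52998523 -0.27766035  0.21220615] 0.12891863042230473 [-3.76454008 -3.97484055 -3.7454713 ] [-0.04810733 -0.12227677 -0.05078062  0.02240653  0.06155645 -0.01703183]
sc17 lid n 3793 ang 0.5723200821418054 roll -0.0011348093509121488 z0 0.01077748595053079
  red 1 126 median ang (top surface)  0.6139114346743217 range [0.1045 0.1768]
  red -1 156 median ang (top surface)  0.6151634460145338 range [0.1055 0.1756]
w17 lid n 27589 ang 0.5724230018370218 roll 0.00012052602320593124 z0 0.009966715974295043
  red 1 2886 median ang (top surface)  0.6123453563431389 range [0.1046 0.1801]
w17 1 top 3721 19 slope ang 0.5724991642443572 z0 0.010850193124004561 rms 0.0005154209275033673
w17 1 med 3721 19 slope ang 0.5733795104830791 z0 0.008318636513372718 rms 0.00042838056423170467
sc17 1 top 166 18 slope ang 0.5771138456579991 z0 0.01110737232367536 rms 0.001332381526251574
sc17 1 med 166 18 slope ang 0.5738497280274117 z0 0.00881108634002253 rms 0.00106203883774399
sc17 -1 top 205 18 slope ang 0.5657476420914166 z0 0.013011203590910719 rms 0.0011878341131272175
sc17 -1 med 205 18 slope ang 0.5706283645017689 z0 0.009946321380209728 rms 0.000852154511702391
s17 1 top 112 17 slope ang 0.5735409582027792 z0 0.0024693591394604406 rms 0.0006585629355083729
s17 1 med 112 17 slope ang 0.5737989588136826 z0 0.000856939189129411 rms 0.0008036834706279407
```

View pics/sc17.png

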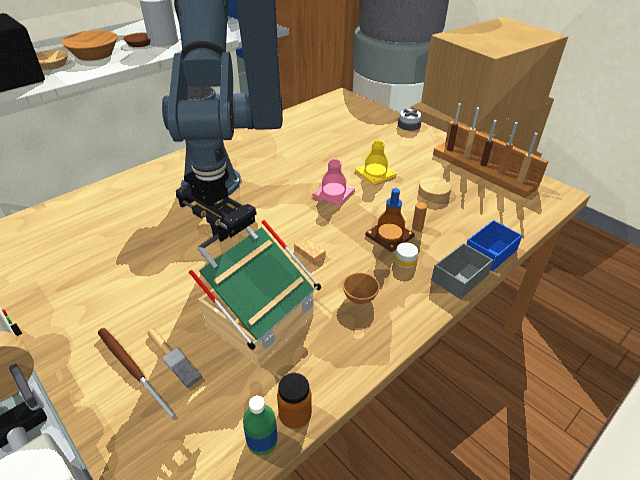

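View pics/s17.png

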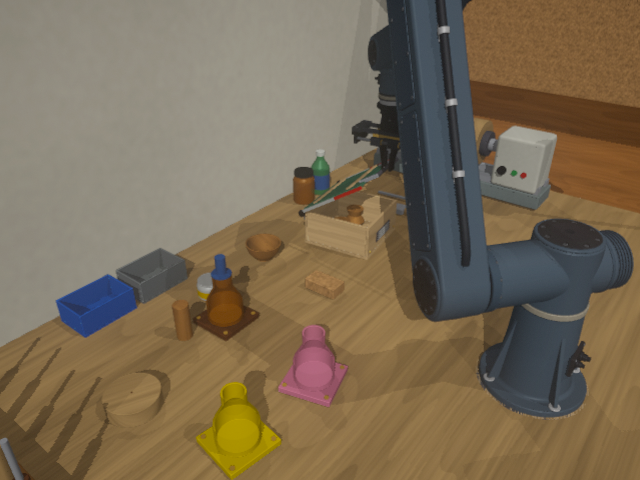

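The lid and marker now agree at about 0.572 rad in both the scene and wrist views. The stopper (scene 395,197) is seated, the bystanders are where they were, and the arm is still. I'm handing in.

```bash
python3 -c "
from rig import bot
print(bot.hand_in())"
```

```text
the job is handed in; nothing more can be done
None
```

The job is done and handed in at about 18.5 s. The stopper is in the amber flask and released, and the gripper is still holding the green lid in line with the marker arms.

- **Stopper:** I lowered it until the wrist felt about 4 N of contact, then let go. In the scene and side pictures its collar rests on the rim, upright, within about 1 px of the position expected for a seated stopper.
- **Lid:** the last check gave the lid at 0.572 rad in both the wrist and scene views. The marker came out at 0.572 to 0.573 rad from the wrist view, and the noisier readings from the other views ran from 0.566 to 0.577. A picture-only fit made before lifting had given 0.56 for the marker; I went with the depth measurements. The marker reading did not change during the lift. The bar was still pinched and the arm still when I handed in.
- **Bystanders:** they look unmoved in the final pictures.
- **Tool geometry:** the pictures showed the fingertips about 20 mm behind the reported TCP, not 11 mm ahead of it as the task text says. I used what the pictures showed, and both grasps closed on the expected widths (22.6 mm on the 24 mm stopper grip, 11 mm on the 12 mm bar).
- **Side load:** about 5 N of sideways force remained on the bar during the hold.

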